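# Sort out the mixed-up parts trays at the engine bench

### The arm

A 7-joint arm with a two-finger parallel gripper is mounted at the origin on the work surface. World frame = base frame: x ahead of the robot, y to its left, z up, the work surface at z = 0. Lengths are in m, angles in rad, forces in N, time in s.
With the tool pointing down it reaches from about 0.425 to 0.875 m from the base axis. Payload 4.7 kg.
Tool frame: the origin (TCP) lies at the very end of the fingers, on their centre line; the grasp point (between the pads) lies 19 mm behind it; z points along the fingers, y is the line along which they close (so a half turn about z gives the same grasp; the last joint's range is limited). The gripper opens to 87 mm and grips with 3 to 60 N. Pads are 19 mm wide; open, the fingers measure 117 mm over their backs; the gripper's body (75 mm by 190 mm) begins 51 mm behind the grasp point.
Start: joints at [1.253, 0.321, -0.07, 1.45, 0.023, 1.371, -0.057], TCP at [0.212, -0.615, 0.183] pointing down, gripper open.
Joint ranges: [-2.86, 2.86], [-0.3, 2.09], [-1.38, 1.24], [0.06, 2.45], [-1.56, 4.7], [0.09, 2.05], [-2.69, 2.69]. Speed limits (rad/s): [2.57, 2.57, 3.14, 3.14, 3.14, 3.14, 3.14].

### API

Orientations are given as a rotation vector (axis times angle).
In Python, from workcell import bot gives the robot as it stands. The module is installed in compiled form; this text tells all that it offers.
- The arm moves only by the tool send_rows, never from a script. Its argument "increments" is text: rows parted by semicolons, each of 5 numbers parted by spaces: the closure, from 0 (fully open) to 1 (shut), then the shift along the tool's x, y, z in m, then the turn about the tool's z in degrees. In form: jaw dx dy dz roll; .... A call has 1 to 5 rows; each row is the pose to reach, as a shift and turn from the pose commanded when the call began, along the tool's axes at that moment; what a row does not reach only later rows make up. A row lasts 1/10 s, in which the tool goes at most 50 mm and 8.59 degrees, less where a joint would pass 70% of its speed; a pose out of reach is approached as far as the arm can. A call with a gripper value outside its range is refused whole. The fingers move at their own pace and stop on an object; "newtons" is the grip in N (left out, the last holds). Time passes only in rows, so rows that repeat a pose let the fingers close. It gives the time, the measured TCP pose, the force, the opening and the grip force at its end, in the units of the state.
- bot.get_obs(): the state, without advancing time (a new reading comes with each control period).
- bot.get_image(name): name is "side" or "top"; returns a dict with "img" (400x640x3 uint8, red, green, blue), "fovy" (degrees; the focal length in pixels is half the picture's height over the tangent of half this angle, whatever the lens; pixels are square), "cx", "cy" (the principal point, pixels), "k1" (the pictures are not rectified: a ray, as slopes to the right and down, at radius r is drawn at 1 + k1 r^2 times it, then the intrinsics apply), "position" and "orientation" of the camera in the world. Camera axes: x right, y up, looking along -z (the intrinsics and any distortion apply to the point x, -y, -z); pixel columns grow to the right and rows downward; lengths in m; the calibration is good to about 2 mm. A picture is of the moment at which its call begins. There is no depth.
- bot.job_done(): hands the job in; it is judged then, once.
The state is a dict: "clock": time; "qpos": joint angles; "joint_vel": joint speeds; "joint_efforts": joint torques, N m; "tcp_pos": TCP position; "tcp_rot": TCP orientation; "force": force on the tool from outside, world axes, zero at the start; "moment": the same for the moment, N m; "finger_gap": finger opening in m; "grip_force": force on a finger pad.
Only numpy, scipy, OpenCV 4.12 (cv2) and the standard library are available. Lean on these libraries where they do the work, as an engineer would, in place of code of your own. Each camera call takes 0.05 s, during which the arm holds its last target. There are 200 camera calls.

### The job

The four engine and brake parts have been put back on the wrong picture trays: move each one to the tray whose black picture shows it, using the plain tray without a picture as a free spot on the way. Set every part down gently, never dropping it, upright as it was and centred on its tray's mat, with the connecting rod and the brake pad lying lengthwise along the mat; do not disturb the oil bottle.

Things in the scene. Friction and masses are not known exactly. Their poses are not given: they have to be found in the camera images.
- piston: Small aluminium piston standing crown up, a plain cylinder 54 mm in diameter and 46 mm high with dark ring grooves, about 0.16 kg. Origin: centre of its underside; z up.
- bearing: Steel ball bearing lying flat, 62 mm outside diameter, 30 mm bore, 16 mm high, balls seen between the two rings, about 0.19 kg. Origin: centre of its underside, in the middle of the bore; z up.
- brake_pad: Brake pad lying flat, dark friction block up. Steel back plate 42 (x) x 74 (y) x 5 mm with a narrower ear at each end, 92 mm overall; on it the friction block, 40 x 70 mm, in two halves with a 4 mm groove across the middle, top 14 mm above the underside. 0.17 kg. Origin: centre of the underside; y along its length, z up. Grip it across x (40-42 mm).
- rod: Steel connecting rod lying flat, 115 mm long (y), 14 mm thick, 0.18 kg: big-end ring 44 mm across centred at y = -35.5 mm, small-end ring 26 mm across at y = 44.5 mm, between them a straight shank 16 mm wide (x). Origin: middle of its length, on the shank, at the underside; z up. Grip it across x at the origin. Either end may point either way along the mat.
- tray_piston: Fixed white steel plate 130 x 132 x 4 mm with a grey rubber mat 80 (x) x 122 (y) x 2 mm, mat top 6 mm above the bench. Origin: under the centre of the mat, at bench height; y along the mat, z up, x towards the bare picture strip (picture centre at x = 65 mm; plate from x = -42 to 88 mm). Picture: a solid black disc 36 mm across, the piston from above.
- tray_bearing: Fixed white steel plate 130 x 132 x 4 mm with a grey rubber mat 80 (x) x 122 (y) x 2 mm, mat top 6 mm above the bench. Origin: under the centre of the mat, at bench height; y along the mat, z up, x towards the bare picture strip (picture centre at x = 65 mm; plate from x = -42 to 88 mm). Picture: a black ring 36 mm across with a wide white hole, the bearing.
- tray_pad: Fixed white steel plate 130 x 132 x 4 mm with a grey rubber mat 80 (x) x 122 (y) x 2 mm, mat top 6 mm above the bench. Origin: under the centre of the mat, at bench height; y along the mat, z up, x towards the bare picture strip (picture centre at x = 65 mm; plate from x = -42 to 88 mm). Picture: a black oblong 44 x 26 mm with an ear at each end, the brake pad.
- tray_rod: Fixed white steel plate 130 x 132 x 4 mm with a grey rubber mat 80 (x) x 122 (y) x 2 mm, mat top 6 mm above the bench. Origin: under the centre of the mat, at bench height; y along the mat, z up, x towards the bare picture strip (picture centre at x = 65 mm; plate from x = -42 to 88 mm). Picture: a black connecting rod 84 mm long, a large and a small ring joined by a bar.
- tray_plain: Fixed white steel plate 130 x 132 x 4 mm with a grey rubber mat 80 (x) x 122 (y) x 2 mm, mat top 6 mm above the bench. Origin: under the centre of the mat, at bench height; y along the mat, z up, x towards the bare picture strip (picture centre at x = 65 mm; plate from x = -42 to 88 mm). No picture: this one is the free spot, empty at the start.
- oil_bottle: Bystander: grey oil bottle with a black cap standing at the side of the work, 68 mm in diameter, 190 mm high. Origin: centre of its underside.
Things that resemble listed ones, but are neither listed nor needed, are in the scene too. What is shaped like the tray_piston but green or orange is not meant.

How it is judged:
At the end, for the whole second after the job is handed in: Each part rests upright (0.12 rad) on the mat of the tray with its picture: origin within 15 mm of the mat centre in plan, 3 to 10 mm above the bench, under 0.02 m/s; pad and rod along the long side of the mat within 0.25 rad, either way round (horizontal distance between piston and tray_piston below 0.015 m and z of piston in the frame of tray_piston between 0.003 and 0.01 m and angle between each of piston, bearing, brake_pad, rod's own z axis and vertical below 0.12 rad and linear speed of each of piston, bearing, brake_pad, rod below 0.02 m/s and horizontal distance between bearing and tray_bearing below 0.015 m and z of bearing in the frame of tray_bearing between 0.003 and 0.01 m and horizontal distance between brake_pad and tray_pad below 0.015 m and z of brake_pad in the frame of tray_pad between 0.003 and 0.01 m and angle between the y axis of brake_pad and the y axis of tray_pad, either way round below 0.25 rad and horizontal distance between rod and tray_rod below 0.015 m and z of rod in the frame of tray_rod between 0.003 and 0.01 m and angle between the y axis of rod and the y axis of tray_rod, either way round below 0.25 rad); the robot touches nothing.
It fails at once if the piston was dropped or thrown (moving faster than 0.6 m/s with no finger on it) (linear speed of piston above 0.6 m/s and contact force between the fingers and piston below 0.05 N).
It fails at once if the bearing was dropped or thrown (moving faster than 0.6 m/s with no finger on it) (linear speed of bearing above 0.6 m/s and contact force between the fingers and bearing below 0.05 N).
It fails at once if the brake pad was dropped or thrown (moving faster than 0.6 m/s with no finger on it) (linear speed of brake_pad above 0.6 m/s and contact force between the fingers and brake_pad below 0.05 N).
It fails at once if the rod was dropped or thrown (moving faster than 0.6 m/s with no finger on it) (linear speed of rod above 0.6 m/s and contact force between the fingers and rod below 0.05 N).
It fails at once if the oil bottle was pushed more than 30 mm or tipped (distance of oil_bottle from where it was at the start of the episode above 0.03 m or angle between oil_bottle's own z axis and vertical above 0.3 rad).
It also fails if it takes over 134 s, if anything falls off the work surface, if the arm or the gripper's body presses on something with over 40 N, if the wrist force passes 120 N, or if a joint passes its speed limit or range.

## Working session

There is one attempt and no reset: what is moved stays moved. The work goes in short steps, Python scripts to look and compute and a tool call to move; the robot and the scene stay as the last step left them, time stands still between calls to the robot, and variables do not carry over. Pictures are saved under pics/ and viewed, at most 14 in all, crops included, and the job is handed in when it is done.

Besides the shell and the picture viewer there is one more tool, called after "Request:" as name(argument=value, ...) on one line, values as JSON. send_rows: Moves the arm, as the interface text tells. Its arguments: {"type":"object","properties":{"increments":{"type":"string"},"newtons":{"type":"number"}},"required":["increments"]}

```bash
mkdir -p pics
cat > h.py <<'E'
import numpy as np, cv2
from scipy.spatial.transform import Rotation as R
from workcell import bot
def rot(o):
    o=np.array(o,float)
    return o if o.shape==(3,3) else (R.from_rotvec(o).as_matrix() if o.size==3 else R.from_quat(o).as_matrix())
def cam(d):
    f=200/np.tan(np.radians(d['fovy'])/2); return f
def px2w(d,u,v,z):
    f=cam(d); x=(u-d['cx'])/f; y=(v-d['cy'])/f
    rd=np.hypot(x,y); r=rd
    for _ in range(30): r=rd/(1+d['k1']*r*r)
    s=r/rd if rd>0 else 1
    ray=rot(d['orientation'])@np.array([x*s,-y*s,-1]); p=np.array(d['position'])
    return p+ray*(z-p[2])/ray[2]
def w2px(d,P):
    q=rot(d['orientation']).T@(np.array(P)-d['position']); x=q[0]/-q[2]; y=-q[1]/-q[2]
    s=1+d['k1']*(x*x+y*y); f=cam(d); return np.array([d['cx']+f*x*s,d['cy']+f*y*s])
E
python3 - <<'E'
from h import *
import pickle
D={}
for n in('top','side'):
    d=bot.get_image(n);D[n]=d
    cv2.imwrite(f'pics/{n}0.png',cv2.resize(d['img'][:,:,::-1],(800,500),interpolation=cv2.INTER_CUBIC))
    print(n,{k:v for k,v in d.items() if k!='img'})
pickle.dump(D,open('d0.pkl','wb'))
print(bot.get_obs())
E
```

```text
top {'fovy': 45.69902951250364, 'cx': 330.32514772625905, 'cy': 198.7960628143812, 'k1': 0.018954082755550508, 'position': array([ 0.21091369, -0.09811171,  1.20527668]), 'orientation': array([ 0.16261881, -0.18014218, -1.68633573])}
side {'fovy': 53.64919588321029, 'cx': 324.4253469651946, 'cy': 190.12289229908873, 'k1': -0.01513220079008025, 'position': array([0.26610284, 0.64066804, 0.72464656]), 'orientation': array([ 0.16689852, -1.20651163, -2.63684596])}
{'clock': 0.1, 'qpos': array([ 1.25310342,  0.32181023, -0.07008905,  1.45156571,  0.02259464,
        1.37079273, -0.05690114]), 'joint_vel': array([-6.44467152e-04, -2.19687225e-03, -7.50944554e-05, -2.26448227e-03,
       -1.07146609e-03, -5.38569522e-04, -4.56817702e-05]), 'joint_efforts': array([-4.35092206e-04, -4.92570484e+01, -4.05900478e-01, -3.13396990e+01,
       -6.41144486e-02,  3.95803247e-02,  8.84854080e-05]), 'tcp_pos': array([ 0.21149925, -0.61402402,  0.18242475]), 'tcp_rot': array([-3.09672881e+00, -5.18549553e-01,  5.96659261e-04]), 'force': array([ 0.24093081, -0.52560176,  0.34039394]), 'moment': array([ 0.01712799,  0.01173758, -0.00458106]), 'grip_force': 0.0, 'finger_gap': 0.0870688590555665}
```

View pics/top0.png

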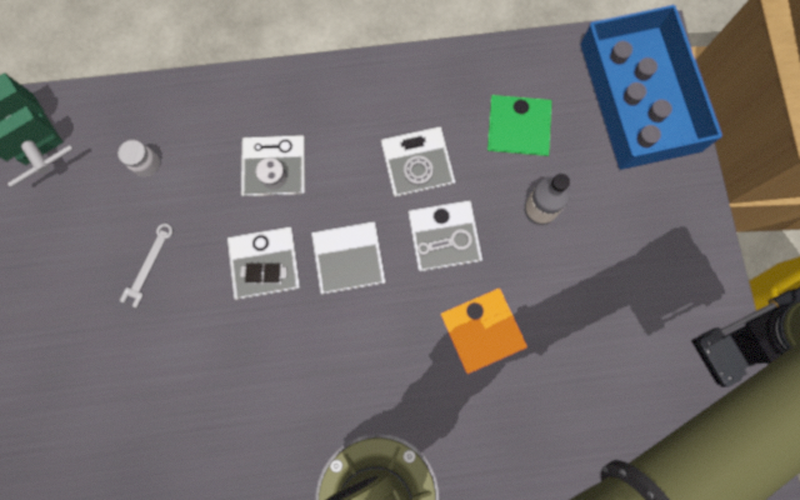

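View pics/side0.png

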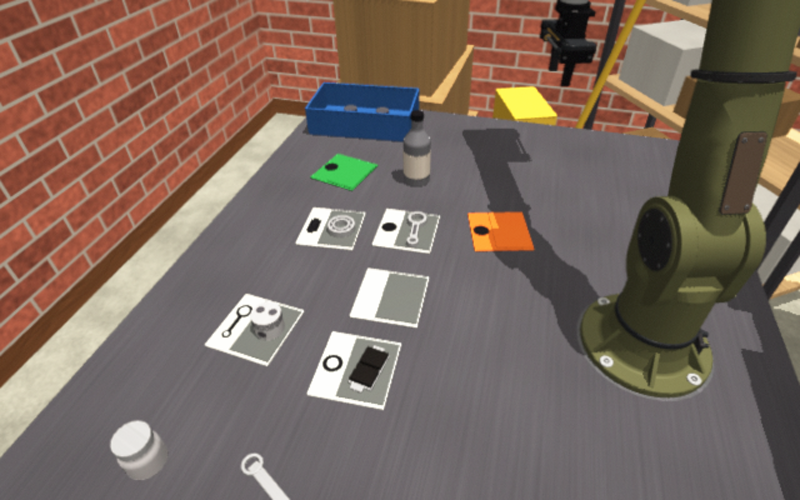

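The top view shows, at 800-wide pixels: tray_rod (272,165) holding the piston, tray_pad (418,160) holding the bearing, tray_piston (445,235) holding the rod, tray_bearing (263,263) holding the pad, and the plain tray (348,258) empty. The bottle is at (545,200). Next I'll enlarge this for corners.

Run:
```python
from h import *
import pickle
d=pickle.load(open('d0.pkl','rb'))['top']
for n,(a,b) in {'L':(178,100),'R':(300,95)}.items():
    c=d['img'][b:b+145,a:a+133,::-1] if n=='L' else d['img'][b:b+145,a:a+160,::-1]
    c=cv2.resize(c,None,fx=4,fy=4,interpolation=cv2.INTER_CUBIC)
    cv2.imwrite(f'pics/c{n}.png',c); print(c.shape)
```

```text
(580, 532, 3)
(580, 640, 3)
```

View pics/cL.png

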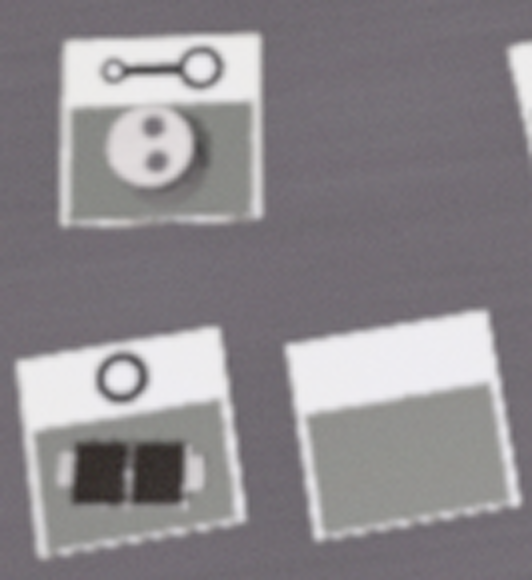

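View pics/cR.png

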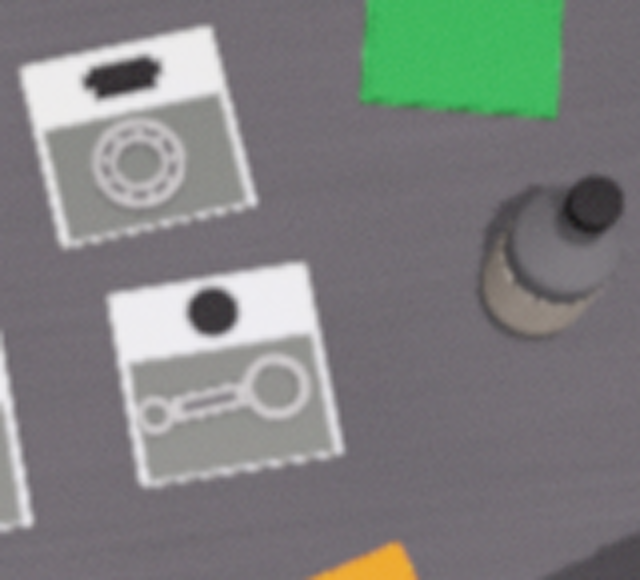

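```bash
cat > meas.py <<'E'
from h import *
import pickle
d=pickle.load(open('d0.pkl','rb'))['top']
O={'L':(178,100),'R':(300,95)}
def W(s,u,v,z): a,b=O[s]; return px2w(d,a+(u+.5)/4-.5,b+(v+.5)/4-.5,z)
T={'rod':('L',[(63,41),(262,35),(262,217),(61,227)]),
'bearing':('L',[(17,360),(220,327),(245,521),(40,557)]),
'plain':('L',[(286,345),(489,311),(520,506),(318,541)]),
'pad':('R',[(20,68),(212,27),(257,207),(64,248)]),
'piston':('R',[(107,296),(305,263),(343,454),(144,487)])}
P={}
for n,(s,c) in T.items():
    q=np.array([W(s,*p,.004)[:2] for p in c])
    e=[np.linalg.norm(q[i]-q[(i+1)%4]) for i in range(4)]
    x=q[0]+q[1]-q[2]-q[3]; y=(q[0]+q[3]-q[1]-q[2]);
    ax=np.arctan2(x[1],x[0]); ay=np.arctan2(y[1],y[0])-np.pi/2
    a=(ax+ay)/2; o=q.mean(0)-.023*np.array([np.cos(a),np.sin(a)])
    P[n]=(o,a); print(n,o.round(4),'yaw x,y',np.degrees([ax,ay]).round(1),np.round(e,4))
print('piston',W('L',152,147,.052)[:2].round(4))
print('pad',W('L',130,473,.020)[:2].round(4)); v=W('L',59,470,.011)-W('L',203,474,.011);print(np.degrees(np.arctan2(v[1],v[0]))-90,np.linalg.norm(v))
print('bearing',W('R',139,162,.022)[:2].round(4))
b=W('R',275,386,.020);s=W('R',155,415,.020);v=s-b
print('rod',(b+v*35.5/80)[:2].round(4),np.linalg.norm(v),np.degrees(np.arctan2(v[1],v[0]))-90)
print('bottle', W('R',532,300,0)[:2])
E
python3 meas.py
python3 - <<'E'
from h import *
o=bot.get_obs(); M=R.from_rotvec(o['tcp_rot']).as_matrix();print(M.round(3))
E
```

```text
rod [0.6666 0.1492] yaw x,y [-4.5 -4.6] [0.1339 0.1284 0.1324 0.131 ]
bearing [0.4579 0.1817] yaw x,y [2.9 2.8] [0.1326 0.1296 0.1311 0.1307]
plain [0.4465 0.0064] yaw x,y [3.3 2.9] [0.1339 0.1307 0.1304 0.131 ]
pad [ 0.6375 -0.1635] yaw x,y [6.1 5.6] [0.133  0.131  0.1309 0.1303]
piston [ 0.4685 -0.198 ] yaw x,y [3.2 2.6] [0.1324 0.1301 0.1301 0.1296]
piston [0.6591 0.1449]
pad [0.4561 0.181 ]
-8.678463462793687 0.09186676420822366
bearing [ 0.6361 -0.1586]
rod [ 0.4717 -0.1915] 0.0792992340203632 6.839452535657514
bottle [ 0.51713417 -0.40429537]
[[ 0.945  0.326 -0.001]
 [ 0.326 -0.945  0.002]
 [-0.    -0.002 -1.   ]]
```

```bash
cat > go.py <<'E'
# usage: go.py x y z closing_axis_yaw_deg -> increments in tool axes
import sys
from h import *
def inc(t,yaw,o=None):
    o=o or bot.get_obs(); M=R.from_rotvec(o['tcp_rot']).as_matrix()
    s=M.T@(np.array(t)-o['tcp_pos']); y=np.degrees(np.arctan2(M[1,1],M[0,1]))
    dr=-((yaw-y+90)%180-90)   # roll about tool z (down)
    return s.round(4),round(dr,1)
if __name__=='__main__':
    a=list(map(float,sys.argv[1:])); o=bot.get_obs()
    for i in range(0,len(a),4): print(a[i:i+4],*inc(a[i:i+3],a[i+3],o))
    print('t',round(o['clock'],2),'tcp',o['tcp_pos'].round(4),'j7',o['qpos'][6].round(2),'gap',o['finger_gap'].round(4),'F',o['force'].round(1))
E
python3 go.py 0.659 0.145 0.35 -4.5
```

```text
[0.659, 0.145, 0.35, -4.5] [ 0.6703 -0.5721 -0.1666] -66.5Traceback (most recent call last):
  File "go.py", line 12, in <module>
    print('t',round(o['clock'],2),'tcp',o['tcp_pos'].round(4),'j7',o['qpos'][6].round(2),'gap',o['finger_gap'].round(4),'F',o['force'].round(1))
                                                                                               ^^^^^^^^^^^^^^^^^^^^^
AttributeError: 'float' object has no attribute 'round'
```

Request:
send_rows(increments="0 0 0 -0.05 0; 0 0 0 -0.1 0; 0 0.02 -0.02 -0.14 -8; 0 0.05 -0.045 -0.165 -16; 0 0.085 -0.075 -0.165 -24", newtons=30)

```text
clock: 0.6
tcp_pos: [0.268, -0.5171, 0.3525]
tcp_rot: [2.915, 1.153, 0.001]
force: [1.3, -0.9, 0.3]
finger_gap: 0.0869
grip_force: 0.0
```

```bash
sed -i "s/o\['finger_gap'\].round(4)/round(float(o['finger_gap']),4)/" go.py; python3 go.py 0.659 0.145 0.25 -4.5
```

```text
[0.659, 0.145, 0.25, -4.5] [ 0.7384 -0.216   0.0995] -42.3
t 0.6 tcp [ 0.268  -0.5171  0.3525] j7 0.21 gap 0.0869 F [ 1.3 -0.9  0.3]
```

Request:
send_rows(increments="0 0.046 -0.013 0 -8; 0 0.092 -0.027 0 -16; 0 0.138 -0.04 0 -24; 0 0.184 -0.054 0 -32; 0 0.23 -0.067 0 -40")

```text
clock: 1.1
tcp_pos: [0.3906, -0.3081, 0.3482]
tcp_rot: [-2.347, -2.088, 0.001]
force: [0.7, -0.9, 0.6]
finger_gap: 0.087
grip_force: 0.0
```

```bash
python3 go.py 0.659 0.145 0.15 -4.5
```

```text
[0.659, 0.145, 0.15, -4.5] [0.4812 0.2141 0.198 ] -2.2
t 1.1 tcp [ 0.3906 -0.3081  0.3482] j7 0.51 gap 0.087 F [ 0.7 -0.9  0.6]
```

Request:
send_rows(increments="0 0.044 0.02 0 0; 0 0.088 0.04 0 0; 0 0.132 0.06 0 0; 0 0.176 0.08 0 0; 0 0.22 0.1 0 -2")

```text
clock: 1.6
tcp_pos: [0.5166, -0.1022, 0.3483]
tcp_rot: [2.316, 2.123, -0.001]
force: [0.7, -0.3, -0.4]
finger_gap: 0.0869
grip_force: 0.0
```

```bash
python3 go.py 0.659 0.145 0.12 -4.5
```

```text
[0.659, 0.145, 0.12, -4.5] [0.2587 0.1204 0.2282] -0.5
t 1.6 tcp [ 0.5166 -0.1022  0.3483] j7 0.03 gap 0.0869 F [ 0.7 -0.3 -0.4]
```

Request:
send_rows(increments="0 0.045 0.02 0 0; 0 0.09 0.04 0 0; 0 0.135 0.06 0.01 0; 0 0.18 0.08 0.03 0; 0 0.22 0.1 0.05 -0.5")

```text
clock: 2.1
tcp_pos: [0.6346, 0.1066, 0.2989]
tcp_rot: [2.306, 2.132, 0.001]
force: [0.8, -0.8, -0.3]
finger_gap: 0.087
grip_force: 0.0
```

```bash
python3 go.py 0.659 0.145 0.12 -4.5
```

```text
[0.659, 0.145, 0.12, -4.5] [0.0402 0.0212 0.1789] 0.0
t 2.1 tcp [0.6346 0.1066 0.2989] j7 -0.46 gap 0.087 F [ 0.8 -0.8 -0.3]
```

Request:
send_rows(increments="0 0.03 0.015 0.04 0; 0 0.04 0.021 0.085 0; 0 0.04 0.021 0.13 0; 0 0.04 0.021 0.18 0; 0 0.04 0.021 0.21 0")

```text
clock: 2.6
tcp_pos: [0.6552, 0.1421, 0.0843]
tcp_rot: [-2.304, -2.131, 0.009]
force: [-0.5, 0.3, 0.1]
finger_gap: 0.0869
grip_force: 0.0
```

```bash
cat > look.py <<'E'
# look.py cam name u v w h scale : crop around
import sys
from h import *
c,n=sys.argv[1:3]; u,v,w,h,s=map(int,sys.argv[3:8])
d=bot.get_image(c); import pickle; pickle.dump(d,open(f'{n}.pkl','wb'))
cv2.imwrite(f'pics/{n}.png',cv2.resize(d['img'][v:v+h,u:u+w,::-1],None,fx=s,fy=s,interpolation=cv2.INTER_CUBIC))
E
python3 look.py side s1 130 180 200 150 4; python3 look.py top t1 160 90 200 150 4; python3 go.py 0.659 0.145 0.011 -4.5
```

```text
[0.659, 0.145, 0.011, -4.5] [0.0044 0.0057 0.0721] 0.0
t 2.7 tcp [0.6537 0.1412 0.0832] j7 -0.57 gap 0.0871 F [-0.8 -0.8 -0.6]
```

View pics/s1.png

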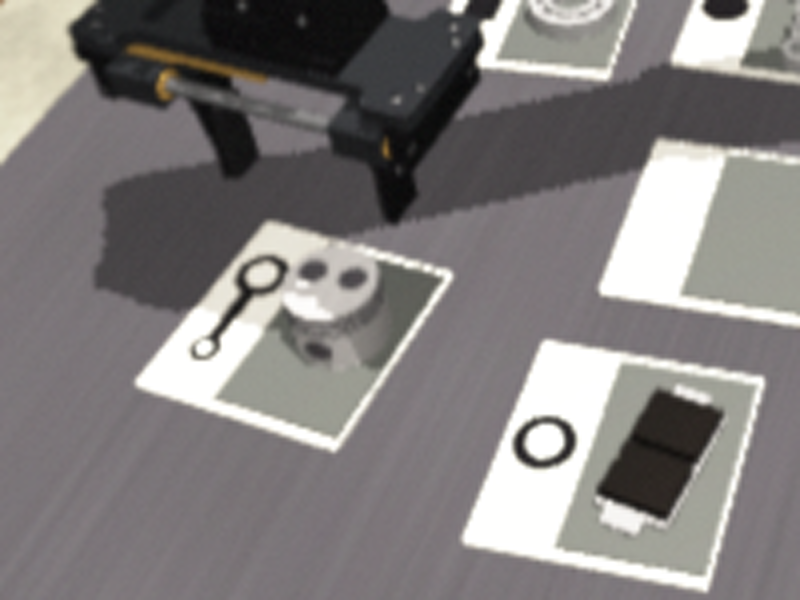

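View pics/t1.png

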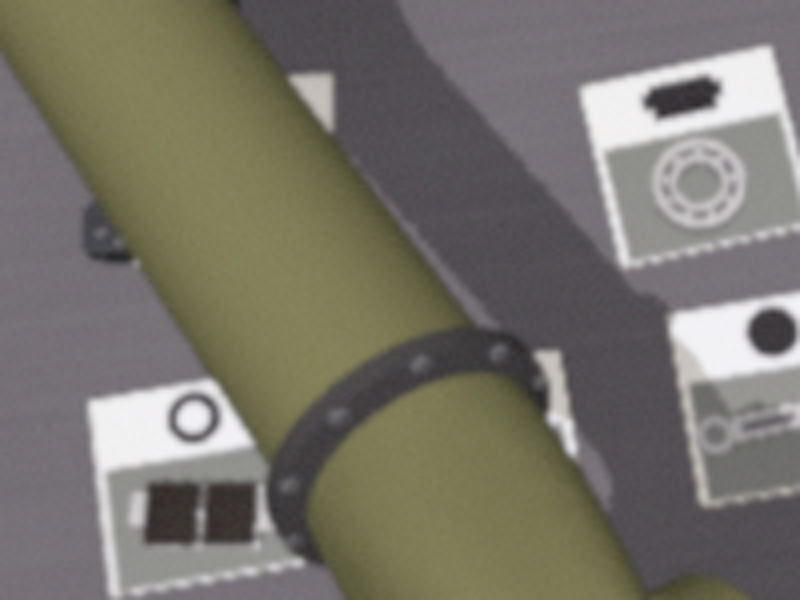

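The side crop shows the fingertips at about (240,172) and (398,217), both above and behind the piston, whose crown is centred at (331,283). I'll check the numbers against the side camera.

```bash
python3 - <<'E'
from h import *
import pickle
d=pickle.load(open('s1.pkl','rb'))
c=lambda u,v:(130+(u+.5)/4-.5,180+(v+.5)/4-.5)
print('piston',px2w(d,*c(331,283),.052))
q=w2px(d,[.6537,.1412,.0832]); print('tcp proj crop',(q-[130,180])*4)
for n,P in {'bearing':[.6361,-.1586,.022],'padtop':[.4561,.181,.02],'rod tray':[.6666,.1492,.006]}.items(): print(n,w2px(d,P),(w2px(d,P)-[130,180])*4)
E
```

```text
piston [0.6597787 0.1497782 0.052    ]
tcp proj crop [336.00119268 234.41653301]
bearing [272.91035222 177.93951302] [571.64140886  -8.2419479 ]
padtop [295.97020967 290.34343468] [663.88083868 441.37373871]
rod tray [213.62562611 262.74057288] [334.50250443 330.96229152]
```

```bash
python3 - <<'E'
from h import *
import pickle
d=pickle.load(open('s1.pkl','rb')); D=pickle.load(open('d0.pkl','rb'))
print(np.allclose(d['position'],D['side']['position']), d['position'],D['side']['position'])
a=np.radians(-4.5); y=np.array([np.cos(a),np.sin(a),0]); t=np.array([.6552,.1421,.0843])
for s in(-.0585,-.0435,.0435,.0585): print('tip',s,((w2px(d,t+s*y)-[130,180])*4).round())
print('start side 800px',w2px(D['side'],[.2115,-.614,.1824])*1.25,'top',w2px(D['top'],[.2115,-.614,.1824])*1.25)
y=np.array([.326,-.945,0])
for n in('side','top'):
  for s in(-.05,.05): print(n,s,w2px(D[n],np.array([.2115,-.614,.1824])+s*y)*1.25)
# rod/pad tray corners through the side camera
for n,(q,a) in {'rod':((.6666,.1492),-4.5),'bearing':((.4579,.1817),2.9)}.items():
  a=np.radians(a)
  for X in((.088,.066),(.088,-.066),(-.042,-.066),(-.042,.066)):
    p=[q[0]+X[0]*np.cos(a)-X[1]*np.sin(a),q[1]+X[0]*np.sin(a)+X[1]*np.cos(a),.004]; print(n,((w2px(d,p)-[130,180])*4).round())
E
```

```text
True [0.26610284 0.64066804 0.72464656] [0.26610284 0.64066804 0.72464656]
tip -0.0585 [427. 261.]
tip -0.0435 [403. 254.]
tip 0.0435 [264. 214.]
tip 0.0585 [241. 208.]
start side 800px [555.13503362  91.60990671] top [716.01515675 340.22314245]
side -0.05 [561.15508189 100.23046019]
side 0.05 [549.46413906  83.4938806 ]
top -0.05 [690.62590974 353.28636436]
top 0.05 [741.23499927 327.26779466]
rod [137. 380.]
rod [269. 216.]
rod [455. 269.]
rod [338. 445.]
bearing [462. 536.]
bearing [544. 336.]
bearing [765. 375.]
bearing [708. 584.]
```

```bash
python3 - <<'E'
from h import *
import pickle
d=pickle.load(open('s1.pkl','rb'))
c=d['img'][195:265,170:250,::-1]; c=(255*(c/255.)**.5).astype(np.uint8)
c=cv2.resize(c,None,fx=8,fy=8,interpolation=cv2.INTER_NEAREST)
for s in ((.6552,.1421,.0843),(.6552,.1421,.1033)):
    u,v=w2px(d,s); cv2.circle(c,(int((u-170+.5)*8),int((v-195+.5)*8)),5,(0,0,255),2)
cv2.imwrite('pics/s1b.png',c)
E
```

```text
(no output)
```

View pics/s1b.png

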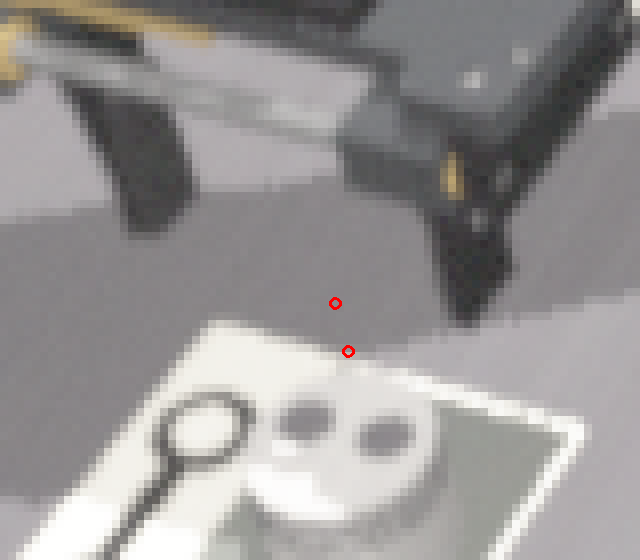

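```bash
python3 - <<'E'
from h import *
import pickle
d=pickle.load(open('s1.pkl','rb')); t=pickle.load(open('t1.pkl','rb'));D=pickle.load(open('d0.pkl','rb'))
p=np.array([.6552,.1421,.0843]); u0=w2px(d,p)
for i in range(3):
    e=np.eye(3)[i]*.02; print('side px per 20mm axis',i,(w2px(d,p+e)-u0).round(1))
for z in(.07,.12,.2):
  for x in(-.095,.095): print('body edge',x,z,((w2px(t,p+[x,.0375,z])-[160,90])*4).round())
c=D['top']['img'][245:320,540:640,::-1]; c=(255*(c/255.)**.5).astype(np.uint8)
c=cv2.resize(c,None,fx=7,fy=7,interpolation=cv2.INTER_CUBIC)
M=R.from_rotvec([-3.09672881,-.518549553,0.0006]).as_matrix(); o=np.array([.2115,-.614,.1824])
for X in((-.0375,-.095),(-.0375,.095),(.0375,.095),(.0375,-.095)):
  for z,col in((-.07,(0,0,255)),):
    q=(w2px(D['top'],o+M@np.array([X[0],X[1],z]))-[540,245]+.5)*7; cv2.circle(c,tuple(int(k) for k in q),5,col,2)
for s in(-.05,0,.05):
    q=(w2px(D['top'],o+M@np.array([0,s,0]))-[540,245]+.5)*7; cv2.circle(c,tuple(int(k) for k in q),5,(0,255,0),2)
cv2.imwrite('pics/t0b.png',c)
E
```

```text
side px per 20mm axis 0 [-8.3 -1.7]
side px per 20mm axis 1 [-4.3  6.7]
side px per 20mm axis 2 [-1.8 -6.3]
body edge -0.095 0.07 [132. 294.]
body edge 0.095 0.07 [112. -11.]
body edge -0.095 0.12 [106. 268.]
body edge 0.095 0.12 [ 86. -50.]
body edge -0.095 0.2 [ 59. 221.]
body edge 0.095 0.2 [  39. -120.]
```

View pics/t0b.png

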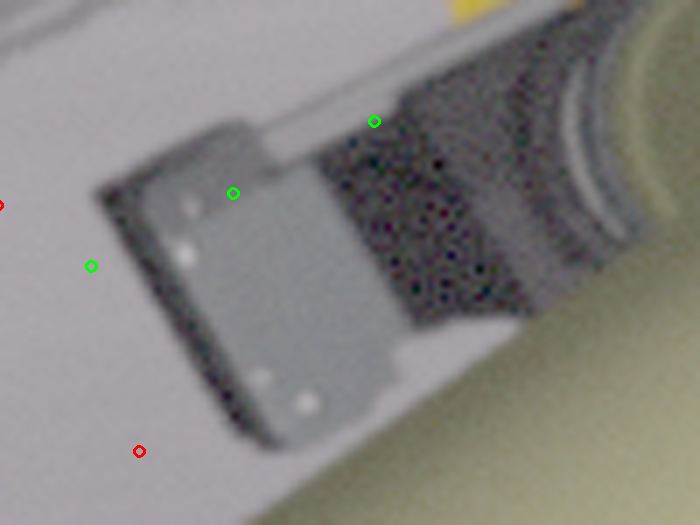

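```bash
python3 - <<'E'
from h import *
import pickle
D=pickle.load(open('d0.pkl','rb'))
from scipy.optimize import least_squares
def tri(a,b):
    r=least_squares(lambda P:np.r_[w2px(D['top'],P)-a,w2px(D['side'],P)-b],[.5,-.1,.1]); return r.x.round(4),r.fun.round(1)
print('cap',tri((300+595/4,95+200/4),(417/1.25,114/1.25)))
print('piston',tri((178+152/4,100+147/4),(130+331/4,180+283/4)))
print('pad',tri((178+130/4,100+473/4),(130+661/4,180+453/4)))
for n,c in(('L',(300,400)),):
  pass
c=D['side']['img'][0:80,410:500,::-1]; c=(255*(c/255.)**.5).astype(np.uint8)
c=cv2.resize(c,None,fx=7,fy=7,interpolation=cv2.INTER_CUBIC)
M=R.from_rotvec([-3.09672881,-.518549553,0.0006]).as_matrix(); o=np.array([.2115,-.614,.1824])
for z,col in((0,(0,255,0)),(-.07,(0,0,255))):
  for s in(-.05,0,.05):
    q=(w2px(D['side'],o+M@np.array([0,s,z]))-[410,0]+.5)*7; cv2.circle(c,tuple(int(k) for k in q),5,col,2)
cv2.imwrite('pics/s0b.png',c)
E
```

```text
cap (array([ 0.5227, -0.4034,  0.1833]), array([ 0. ,  0.1, -0.1, -0. ]))
piston (array([0.6617, 0.1457, 0.0451]), array([-0.1, -0.4,  0.3,  0.1]))
pad (array([0.4574, 0.1823, 0.0107]), array([-0. , -0.2,  0.2,  0. ]))
```

View pics/s0b.png

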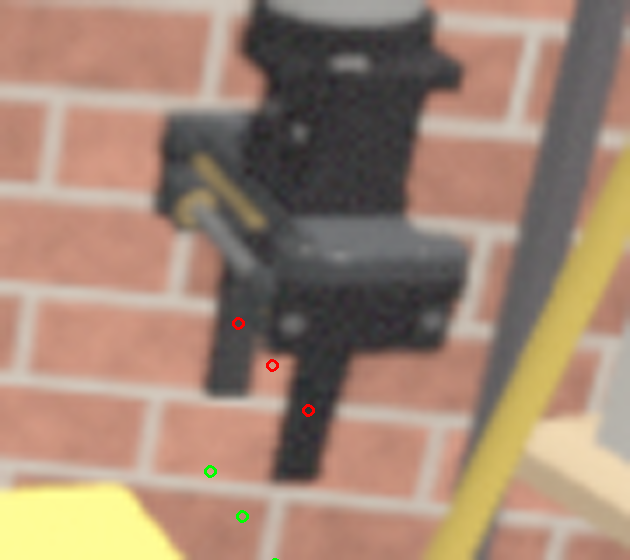

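```bash
python3 - <<'E'
from h import *
import pickle
D=pickle.load(open('d0.pkl','rb'))
from scipy.optimize import least_squares
def tri(a,b):
    r=least_squares(lambda P:np.r_[w2px(D['top'],P)-a,w2px(D['side'],P)-b],[.5,-.1,.1]); return r.x.round(4),r.fun.round(1)
for a,b in(((98,190),(270,345)),((245,440),(445,350))):
    print('corner',tri((540+a[0]/7,245+a[1]/7),(410+b[0]/7,b[1]/7)))
M=R.from_rotvec([-3.09672881,-.518549553,0.0006]).as_matrix(); o=np.array([.2115,-.614,.1824])
for s in(.0375,-.0375): print('pred',(o+M@np.array([s,-.08,-.07])).round(4))
for n in('top','side'): print(n,'origin 800px',w2px(D[n],[0,0,0])*1.25)
E
```

```text
corner (array([ 0.2159, -0.523 ,  0.2936]), array([-0. , -0.1,  0.2,  0. ]))
corner (array([ 0.1464, -0.5489,  0.2889]), array([ 0.,  0., -0., -0.]))
pred [ 0.2209 -0.5263  0.2525]
pred [ 0.15   -0.5507  0.2525]
top origin 800px [376.59665152 497.63773651]
side origin 800px [642.60404087 341.96349942]
```

The cameras agree with the world, and the gripper matches the reported TCP sideways. Its visible tips look about 30 mm higher than the reported z. I'll descend around the piston, watch the force, and check again.

Request:
send_rows(increments="0 0.005 0.006 0.015 0; 0 0.005 0.006 0.03 0; 0 0.005 0.006 0.04 0; 0 0.005 0.006 0.055 0; 0 0.005 0.006 0.065 0")

```text
clock: 3.2
tcp_pos: [0.6639, 0.1472, 0.0232]
tcp_rot: [-2.307, -2.133, 0.001]
force: [0.8, -0.8, 0.5]
finger_gap: 0.0869
grip_force: 0.0
```

```bash
python3 look.py side s2 150 180 110 90 7; python3 go.py 0.66 0.1455 0.011 -4.5
```

```text
[0.66, 0.1455, 0.011, -4.5] [-0.0015 -0.0026  0.0105] 0.0
t 3.25 tcp [0.6628 0.1468 0.0214] j7 -0.61 gap 0.087 F [ 0.  -0.7 -2. ]
```

View pics/s2.png

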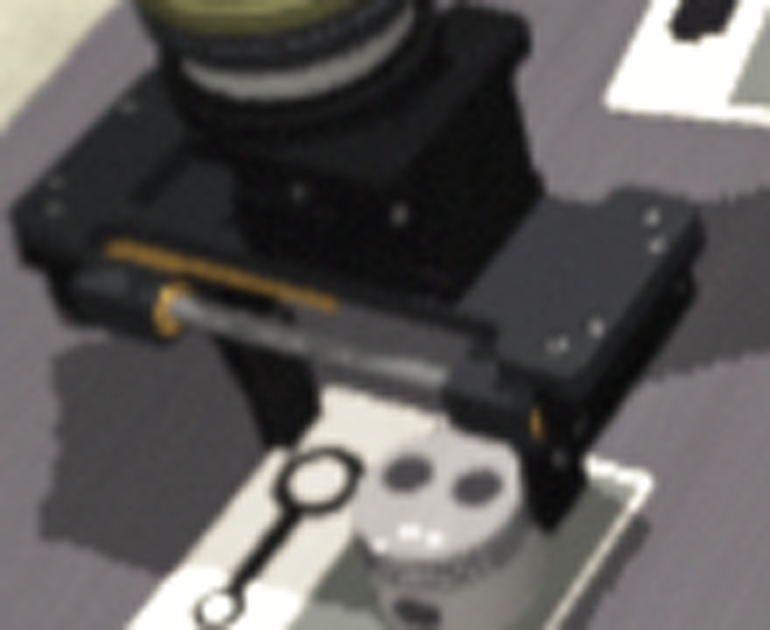

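```bash
python3 - <<'E'
from h import *
import pickle
d=pickle.load(open('s2.pkl','rb'))
for z in(.02,.03,.04,.05,.06): print(z,px2w(d,150+285/7,180+447/7,z)[:2].round(3),px2w(d,150+550/7,180+530/7,z)[:2].round(3), 'crown',px2w(d,150+440/7,180+495/7,z)[:2].round(3))
E
```

```text
0.02 [0.738 0.121] [0.635 0.131] crown [0.677 0.127]
0.03 [0.731 0.129] [0.63  0.139] crown [0.671 0.134]
0.04 [0.724 0.136] [0.625 0.146] crown [0.665 0.142]
0.05 [0.718 0.144] [0.619 0.153] crown [0.659 0.149]
0.06 [0.711 0.151] [0.614 0.16 ] crown [0.654 0.156]
```

Triangulating the tips puts them at z≈0.05 while the reported z is 0.021, and sideways they straddle the piston correctly. I'll step lower and watch the force.

Request:
send_rows(increments="0 -0.0015 -0.0025 0.004 0; 0 -0.0015 -0.0025 0.008 0; 0 -0.0015 -0.0025 0.0115 0; 0 -0.0015 -0.0025 0.0115 0")

```text
clock: 3.65
tcp_pos: [0.6615, 0.146, 0.0127]
tcp_rot: [2.307, 2.133, -0.0]
force: [0.6, 0.5, 1.0]
finger_gap: 0.0869
grip_force: 0.0
```

Request:
send_rows(increments="0.2 0 0 0 0; 0.38 0 0 0 0; 0.5 0 0 0 0; 0.5 0 0 0 0; 0.5 0 0 0 0", newtons=10)

```text
clock: 4.15
tcp_pos: [0.6617, 0.1462, 0.013]
tcp_rot: [2.307, 2.133, 0.0]
force: [0.2, -0.5, -0.0]
finger_gap: 0.0548
grip_force: 0.7
```

Request:
send_rows(increments="0.1 0 0 0 0; 0 0 0 0 0; 0 0 0 0 0; 0 0 0 0.003 0; 0 0 0 0.005 0")

```text
clock: 4.65
tcp_pos: [0.6615, 0.1461, 0.0075]
tcp_rot: [-2.307, -2.133, 0.0]
force: [-0.7, 0.2, -0.1]
finger_gap: 0.084
grip_force: 0.0
```

Request:
send_rows(increments="0 0 0 0.001 0; 0 0 0 0.002 0; 0 0 0 0.003 0; 0 0 0 0.003 0; 0 0 0 0.003 0")

```text
clock: 5.15
tcp_pos: [0.6616, 0.1461, 0.0049]
tcp_rot: [2.307, 2.133, 0.0]
force: [-0.3, -0.1, 0.2]
finger_gap: 0.087
grip_force: 0.0
```

Request:
send_rows(increments="0 0 0 0.001 0; 0 0 0 0.002 0; 0 0 0 0.003 0; 0 0 0 0.003 0; 0 0 0 0.003 0")

```text
clock: 5.65
tcp_pos: [0.6616, 0.1461, 0.0018]
tcp_rot: [2.307, 2.133, -0.0]
force: [0.0, -0.6, 0.5]
finger_gap: 0.087
grip_force: 0.0
```

Request:
send_rows(increments="0 0 0 0.001 0; 0 0 0 0.002 0; 0 0 0 0.003 0; 0 0 0 0.003 0; 0 0 0 0.003 0")

```text
clock: 6.15
tcp_pos: [0.6616, 0.1461, -0.0011]
tcp_rot: [2.307, 2.133, -0.0]
force: [0.6, 0.9, 0.1]
finger_gap: 0.087
grip_force: 0.0
```

The reported z is below the plate with no contact, so the reported TCP z really is biased low. I'll continue to touch.

Request:
send_rows(increments="0 0 0 0.002 0; 0 0 0 0.004 0; 0 0 0 0.006 0; 0 0 0 0.008 0; 0 0 0 0.008 0")

```text
clock: 6.65
tcp_pos: [0.6613, 0.146, -0.0096]
tcp_rot: [-2.306, -2.133, 0.001]
force: [0.7, -0.0, 0.6]
finger_gap: 0.0869
grip_force: 0.0
```

Request:
send_rows(increments="0 0 0 0.001 0; 0 0 0 0.002 0; 0 0 0 0.003 0; 0 0 0 0.004 0; 0 0 0 0.004 0")

```text
clock: 7.15
tcp_pos: [0.6615, 0.146, -0.0133]
tcp_rot: [-2.307, -2.133, 0.001]
force: [0.1, -0.3, 0.0]
finger_gap: 0.0871
grip_force: 0.0
```

Request:
send_rows(increments="0 0 0 0.001 0; 0 0 0 0.002 0; 0 0 0 0.003 0; 0 0 0 0.003 0; 0 0 0 0.003 0")

```text
clock: 7.65
tcp_pos: [0.6616, 0.1461, -0.0162]
tcp_rot: [2.307, 2.133, -0.0]
force: [0.7, 0.1, 0.5]
finger_gap: 0.0873
grip_force: 0.0
```

Request:
send_rows(increments="0 0 0 0.001 0; 0 0 0 0.002 0; 0 0 0 0.003 0; 0 0 0 0.003 0; 0 0 0 0.003 0")

```text
clock: 8.15
tcp_pos: [0.6616, 0.1462, -0.0192]
tcp_rot: [-2.307, -2.133, 0.0]
force: [-0.2, 0.3, 0.5]
finger_gap: 0.087
grip_force: 0.0
```

Request:
send_rows(increments="0 0 0 0.001 0; 0 0 0 0.002 0; 0 0 0 0.003 0; 0 0 0 0.003 0; 0 0 0 0.003 0")

```text
clock: 8.65
tcp_pos: [0.6616, 0.1461, -0.0222]
tcp_rot: [-2.307, -2.133, 0.0]
force: [0.5, 0.1, -0.5]
finger_gap: 0.087
grip_force: 0.0
```

Request:
send_rows(increments="0 0 0 0.001 0; 0 0 0 0.002 0; 0 0 0 0.002 0; 0 0 0 0.002 0")

```text
clock: 9.05
tcp_pos: [0.6616, 0.1461, -0.0242]
tcp_rot: [-2.307, -2.133, 0.0]
force: [0.1, 0.2, 0.3]
finger_gap: 0.0868
grip_force: 0.0
```

Request:
send_rows(increments="0 0 0 0.001 0; 0 0 0 0.001 0; 0 0 0 0.002 0; 0 0 0 0.002 0")

```text
clock: 9.45
tcp_pos: [0.6615, 0.1461, -0.0263]
tcp_rot: [-2.307, -2.133, 0.001]
force: [-0.1, 0.3, 0.3]
finger_gap: 0.0871
grip_force: 0.0
```

Request:
send_rows(increments="0 0 0 0.001 0; 0 0 0 0.001 0; 0 0 0 0.002 0; 0 0 0 0.002 0")

```text
clock: 9.85
tcp_pos: [0.6615, 0.1461, -0.0283]
tcp_rot: [-2.307, -2.133, 0.0]
force: [0.6, -0.1, -0.4]
finger_gap: 0.0869
grip_force: 0.0
```

Request:
send_rows(increments="0 0 0 0.001 0; 0 0 0 0.001 0; 0 0 0 0.002 0; 0 0 0 0.002 0")

```text
clock: 10.25
tcp_pos: [0.6615, 0.1461, -0.0303]
tcp_rot: [-2.307, -2.133, 0.0]
force: [-0.7, -0.4, -0.3]
finger_gap: 0.0869
grip_force: 0.0
```

```bash
python3 look.py side s3 150 180 110 90 7; python3 go.py 0.66 0.1455 0.011 -4.5
```

```text
[0.66, 0.1455, 0.011, -4.5] [-0.0008 -0.0015 -0.0412] 0.0
t 10.3 tcp [ 0.6615  0.1461 -0.0302] j7 -0.63 gap 0.087 F [-0.1 -0.4  0.4]
```

View pics/s3.png

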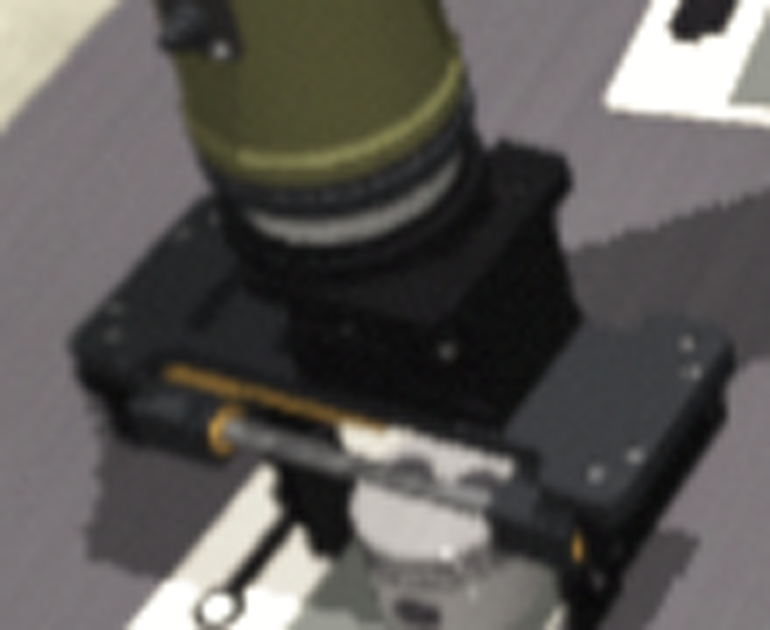

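```bash
python3 - <<'E'
from h import *
import pickle
d=pickle.load(open('s3.pkl','rb'))
for z in(-.01,.0,.01,.02,.03): print(z,px2w(d,150+328/7,180+555/7,z)[:2].round(3))
for z in(.0,.01,.02): print(w2px(d,[.707,.156,z])*7-[1050,1260])
E
```

```text
-0.01 [0.719 0.139]
0.0 [0.713 0.146]
0.01 [0.707 0.153]
0.02 [0.7  0.16]
0.03 [0.694 0.166]
[328.70849654 581.49367768]
[322.12138368 562.159732  ]
[315.44025177 542.54452595]
```

Request:
send_rows(increments="0 0 0 0.001 0; 0 0 0 0.001 0; 0 0 0 0.002 0; 0 0 0 0.002 0")

```text
clock: 10.7
tcp_pos: [0.6615, 0.1461, -0.0323]
tcp_rot: [-2.307, -2.133, 0.0]
force: [-0.4, 0.2, 0.2]
finger_gap: 0.0873
grip_force: 0.0
```

Request:
send_rows(increments="0 0 0 0.001 0; 0 0 0 0.001 0; 0 0 0 0.002 0; 0 0 0 0.002 0")

```text
clock: 11.1
tcp_pos: [0.6617, 0.1462, -0.0327]
tcp_rot: [2.306, 2.132, -0.0]
force: [-3.9, -1.6, 8.7]
finger_gap: 0.087
grip_force: 4.3
```

Contact came at a reported z of −0.0325, which is the plate at 4–6 mm, so true z ≈ reported + 0.037. Now I'll raise slightly and grip the piston.

Request:
send_rows(increments="0 0 0 -0.004 0; 0.2 0 0 -0.007 0; 0.4 0 0 -0.007 0; 0.5 0 0 -0.007 0; 0.5 0 0 -0.007 0", newtons=25)

```text
clock: 11.6
tcp_pos: [0.6614, 0.1461, -0.0275]
tcp_rot: [-2.307, -2.133, 0.001]
force: [0.7, 0.4, -0.7]
finger_gap: 0.063
grip_force: 0.0
```

Request:
send_rows(increments="0.5 0 0 0 0; 0.5 0 0 0 0; 0.5 0 0 0 0")

```text
clock: 11.9
tcp_pos: [0.6615, 0.1461, -0.0274]
tcp_rot: [-2.307, -2.133, 0.0]
force: [0.2, 0.3, -1.3]
finger_gap: 0.0537
grip_force: 25.0
```

```bash
python3 go.py 0.6615 0.146 0.08 -4.5 0.447 0.0065 0.08 3 0.447 0.0065 -0.024 3
```

```text
[0.6615, 0.146, 0.08, -4.5] [-1.000e-04 -0.000e+00 -1.074e-01] 0.0
[0.447, 0.0065, 0.08, 3.0] [-0.156  -0.2029 -0.1073] -7.5
[0.447, 0.0065, -0.024, 3.0] [-0.1559 -0.2029 -0.0033] -7.5
t 11.9 tcp [ 0.6615  0.1461 -0.0274] j7 -0.63 gap 0.0537 F [ 0.2  0.3 -1.3]
```

Request:
send_rows(increments="0.5 0 0 -0.02 0; 0.5 0 0 -0.055 0; 0.5 0 0 -0.09 0; 0.5 -0.02 -0.025 -0.107 -1; 0.5 -0.045 -0.06 -0.107 -3")

```text
clock: 12.4
tcp_pos: [0.6005, 0.1079, 0.0829]
tcp_rot: [2.245, 2.194, 0.009]
force: [0.5, 0.0, -1.2]
finger_gap: 0.0539
grip_force: 25.0
```

Request:
send_rows(increments="0.5 -0.024 -0.031 0 -1; 0.5 -0.048 -0.062 0 -2; 0.5 -0.072 -0.093 0 -3; 0.5 -0.096 -0.124 0 -4.5; 0.5 -0.111 -0.143 0 -4.5")

```text
clock: 12.9
tcp_pos: [0.4493, -0.0033, 0.0791]
tcp_rot: [-2.163, -2.277, 0.005]
force: [-0.1, -0.9, -2.2]
finger_gap: 0.0532
grip_force: 25.0
```

```bash
python3 go.py 0.447 0.0065 -0.0268 3
```

```text
[0.447, 0.0065, -0.0268, 3.0] [ 0.01   -0.0015  0.1058] -0.1
t 12.9 tcp [ 0.4493 -0.0033  0.0791] j7 0.0 gap 0.0532 F [-0.1 -0.9 -2.2]
```

Request:
send_rows(increments="0.5 0.01 0 0.03 0; 0.5 0.01 0 0.06 0; 0.5 0.01 0 0.08 0; 0.5 0.01 0 0.09 0; 0.5 0.01 0 0.09 0")

```text
clock: 13.4
tcp_pos: [0.4504, 0.009, -0.0112]
tcp_rot: [-2.16, -2.278, 0.002]
force: [0.8, 0.3, -1.5]
finger_gap: 0.0535
grip_force: 25.0
```

```bash
python3 go.py 0.447 0.0065 -0.0268 3
```

```text
[0.447, 0.0065, -0.0268, 3.0] [-0.0023 -0.0035  0.0156] 0.0
t 13.4 tcp [ 0.4504  0.009  -0.0112] j7 -0.15 gap 0.0535 F [ 0.8  0.3 -1.5]
```

Request:
send_rows(increments="0.5 -0.002 -0.0035 0.005 0; 0.5 -0.002 -0.0035 0.01 0; 0.5 -0.002 -0.0035 0.0135 0; 0.5 -0.002 -0.0035 0.015 0; 0.5 -0.002 -0.0035 0.015 0")

```text
clock: 13.9
tcp_pos: [0.4485, 0.0066, -0.0251]
tcp_rot: [2.162, 2.279, -0.0]
force: [-0.1, -0.2, -2.4]
finger_gap: 0.0534
grip_force: 25.0
```

```bash
python3 go.py 0.447 0.0065 -0.0268 3
```

```text
[0.447, 0.0065, -0.0268, 3.0] [ 0.     -0.0015  0.0017] 0.0
t 13.9 tcp [ 0.4485  0.0066 -0.0251] j7 -0.17 gap 0.0534 F [-0.1 -0.2 -2.4]
```

Request:
send_rows(increments="0.5 0 0 0.001 0; 0.5 0 0 0.002 0; 0.5 0 0 0.002 0; 0.5 0 0 0.002 0")

```text
clock: 14.3
tcp_pos: [0.4485, 0.0066, -0.0271]
tcp_rot: [2.162, 2.279, -0.0]
force: [-0.1, 0.7, -1.9]
finger_gap: 0.0537
grip_force: 25.0
```

Request:
send_rows(increments="0.5 0 0 0.001 0; 0.5 0 0 0.001 0; 0.5 0 0 0.001 0")

```text
clock: 14.6
tcp_pos: [0.4487, 0.0065, -0.0276]
tcp_rot: [2.162, 2.279, -0.001]
force: [-1.3, 0.8, 5.6]
finger_gap: 0.0533
grip_force: 25.0
```

Contact at −0.0274, the same as at pickup, so the bias is constant. I'll release and go to the rod.

Request:
send_rows(increments="0.3 0 0 0 0; 0.2 0 0 0 0; 0 0 0 0 0; 0 0 0 0 0; 0 0 0 -0.01 0")

```text
clock: 15.1
tcp_pos: [0.4472, 0.0067, -0.0188]
tcp_rot: [-2.16, -2.278, 0.002]
force: [-0.3, -0.6, -0.4]
finger_gap: 0.0832
grip_force: 0.0
```

Request:
send_rows(increments="0 0 0 -0.04 0; 0 0 0 -0.08 0; 0 0 0 -0.1 0; 0 0 0 -0.1 0")

```text
clock: 15.5
tcp_pos: [0.4515, 0.0064, 0.0856]
tcp_rot: [2.158, 2.274, 0.005]
force: [0.4, -0.1, -0.3]
finger_gap: 0.0869
grip_force: 0.0
```

```bash
python3 go.py 0.4715 -0.191 0.07 6 0.4715 -0.191 -0.029 6
```

```text
[0.4715, -0.191, 0.07, 6.0] [-0.1981  0.0095  0.0162] -3.0
[0.4715, -0.191, -0.029, 6.0] [-0.1979  0.0089  0.1152] -3.0
t 15.5 tcp [0.4515 0.0064 0.0856] j7 -0.01 gap 0.0869 F [ 0.4 -0.1 -0.3]
```

Request:
send_rows(increments="0 -0.045 0.002 0 -1; 0 -0.09 0.004 0 -2; 0 -0.135 0.006 0 -3; 0 -0.18 0.008 0.02 -3.5; 0 -0.198 0.009 0.04 -3.5")

```text
clock: 16.0
tcp_pos: [0.4673, -0.196, 0.041]
tcp_rot: [2.097, 2.337, -0.002]
force: [-0.2, -0.1, -0.7]
finger_gap: 0.0867
grip_force: 0.0
```

Request:
send_rows(increments="0 0 0 0.02 0; 0 0 0 0.03 0; 0 0 0 0.04 0; 0 0 0 0.04 0")

```text
clock: 16.4
tcp_pos: [0.467, -0.1895, 0.0008]
tcp_rot: [-2.088, -2.344, 0.001]
force: [-0.6, 0.5, 0.5]
finger_gap: 0.087
grip_force: 0.0
```

```bash
python3 go.py  0.4715 -0.191 -0.029 6.5
```

```text
[0.4715, -0.191, -0.029, 6.5] [-0.0021  0.0043  0.0298] 0.1
t 16.4 tcp [ 0.467  -0.1895  0.0008] j7 0.3 gap 0.087 F [-0.6  0.5  0.5]
```

Request:
send_rows(increments="0 -0.002 0.004 0.01 0; 0 -0.002 0.004 0.02 0; 0.2 -0.002 0.004 0.027 0; 0.3 -0.002 0.004 0.03 0; 0.4 -0.002 0.004 0.03 0")

```text
clock: 16.9
tcp_pos: [0.4717, -0.1919, -0.0286]
tcp_rot: [-2.091, -2.344, 0.0]
force: [-0.6, 0.2, -0.3]
finger_gap: 0.0705
grip_force: 0.0
```

Request:
send_rows(increments="0.5 0 0 0 0; 0.65 0 0 0 0; 0.8 0 0 0 0; 0.9 0 0 0 0; 0.95 0 0 0 0", newtons=35)

```text
clock: 17.4
tcp_pos: [0.4722, -0.1924, -0.0279]
tcp_rot: [2.092, 2.344, -0.0]
force: [0.4, -0.2, 0.3]
finger_gap: 0.031
grip_force: 0.0
```

Request:
send_rows(increments="0.95 0 0 0 0; 0.95 0 0 0 0; 0.95 0 0 0 0; 0.95 0 0 0 0")

```text
clock: 17.8
tcp_pos: [0.4723, -0.1922, -0.028]
tcp_rot: [2.091, 2.344, 0.0]
force: [0.6, -0.6, -0.1]
finger_gap: 0.0158
grip_force: 35.0
```

```bash
python3 go.py  0.4715 -0.191 0.05 6.5 0.6666 0.1492 0.05 -4.5
```

```text
[0.4715, -0.191, 0.05, 6.5] [ 0.0013 -0.0007 -0.078 ] 0.0
[0.6666, 0.1492, 0.05, -4.5] [ 0.3172  0.2318 -0.078 ] 11.0
t 17.8 tcp [ 0.4723 -0.1922 -0.028 ] j7 0.27 gap 0.0158 F [ 0.6 -0.6 -0.1]
```

Request:
send_rows(increments="0.95 0 0 -0.02 0; 0.95 0 0 -0.05 0; 0.95 0 0 -0.078 0; 0.95 0.02 0.015 -0.09 1; 0.95 0.05 0.036 -0.09 3")

```text
clock: 18.3
tcp_pos: [0.5028, -0.1413, 0.0637]
tcp_rot: [2.157, 2.279, -0.001]
force: [0.9, -0.2, -2.1]
finger_gap: 0.0157
grip_force: 35.0
```

Request:
send_rows(increments="0.95 0.035 0.025 0 2; 0.95 0.07 0.05 0 4; 0.95 0.105 0.076 0 6; 0.95 0.14 0.101 0 7; 0.95 0.175 0.127 0 8")

```text
clock: 18.8
tcp_pos: [0.6181, 0.045, 0.061]
tcp_rot: [-2.307, -2.131, 0.003]
force: [0.8, -0.5, -2.1]
finger_gap: 0.0155
grip_force: 35.0
```

```bash
python3 go.py  0.6666 0.1492 0.05 -4.5
```

```text
[0.6666, 0.1492, 0.05, -4.5] [0.1077 0.0401 0.0109] -0.1
t 18.8 tcp [0.6181 0.045  0.061 ] j7 -0.42 gap 0.0155 F [ 0.8 -0.5 -2.1]
```

Request:
send_rows(increments="0.95 0.04 0.014 0 0; 0.95 0.075 0.028 0 0; 0.95 0.1 0.037 0.01 0; 0.95 0.107 0.04 0.03 0; 0.95 0.107 0.04 0.05 0")

```text
clock: 19.3
tcp_pos: [0.6658, 0.1492, 0.01]
tcp_rot: [-2.303, -2.135, 0.001]
force: [-0.4, 0.5, -1.9]
finger_gap: 0.0154
grip_force: 35.0
```

Request:
send_rows(increments="0.95 0 0 0.015 0; 0.95 0 0 0.025 0; 0.95 0 0 0.025 0; 0.95 0 0 0.025 0")

```text
clock: 19.7
tcp_pos: [0.6668, 0.1468, -0.0128]
tcp_rot: [2.307, 2.131, 0.0]
force: [-0.6, -0.1, -1.1]
finger_gap: 0.0155
grip_force: 35.0
```

```bash
python3 go.py  0.6666 0.1492 -0.027 -4.5
```

```text
[0.6666, 0.1492, -0.027, -4.5] [ 0.0024 -0.0003  0.0142] -0.0
t 19.7 tcp [ 0.6668  0.1468 -0.0128] j7 -0.62 gap 0.0155 F [-0.6 -0.1 -1.1]
```

Request:
send_rows(increments="0.95 0.002 0 0.005 0; 0.95 0.002 0 0.01 0; 0.95 0.002 0 0.013 0; 0.95 0.002 0 0.014 0; 0.95 0.002 0 0.014 0")

```text
clock: 20.2
tcp_pos: [0.6665, 0.1494, -0.0273]
tcp_rot: [-2.307, -2.133, 0.001]
force: [-0.0, -0.8, -2.3]
finger_gap: 0.0157
grip_force: 35.0
```

Request:
send_rows(increments="0.95 0 0 0.0005 0; 0.95 0 0 0.001 0; 0.95 0 0 0.001 0")

```text
clock: 20.5
tcp_pos: [0.6669, 0.1495, -0.0279]
tcp_rot: [2.307, 2.132, 0.0]
force: [0.2, -0.0, -2.2]
finger_gap: 0.0155
grip_force: 35.0
```

Request:
send_rows(increments="0.95 0 0 0.0005 0; 0.95 0 0 0.001 0; 0.95 0 0 0.001 0")

```text
clock: 20.8
tcp_pos: [0.6668, 0.1495, -0.028]
tcp_rot: [2.306, 2.132, 0.0]
force: [-1.9, -1.8, 5.3]
finger_gap: 0.0155
grip_force: 35.0
```

Request:
send_rows(increments="0.8 0 0 0 0; 0.65 0 0 0 0; 0.5 0 0 0 0; 0.3 0 0 0 0; 0.2 0 0 -0.01 0")

```text
clock: 21.3
tcp_pos: [0.6653, 0.149, -0.0205]
tcp_rot: [-2.305, -2.132, 0.004]
force: [1.0, -1.0, 0.3]
finger_gap: 0.0418
grip_force: 0.0
```

Request:
send_rows(increments="0.1 0 0 -0.03 0; 0 0 0 -0.07 0; 0 0 0 -0.1 0; 0 0 0 -0.1 0")

```text
clock: 21.7
tcp_pos: [0.6702, 0.1512, 0.0875]
tcp_rot: [2.303, 2.129, 0.014]
force: [0.0, 0.8, 0.1]
finger_gap: 0.0736
grip_force: 0.0
```

```bash
python3 go.py  0.4475 0.0065 0.065 3
```

```text
[0.4475, 0.0065, 0.065, 3.0] [-0.1618 -0.2109  0.02  ] -7.5
t 21.7 tcp [0.6702 0.1512 0.0875] j7 -0.58 gap 0.0736 F [0.  0.8 0.1]
```

Request:
send_rows(increments="0 -0.027 -0.035 0 -2; 0 -0.054 -0.07 0 -4; 0 -0.081 -0.105 0 -6; 0 -0.108 -0.14 0 -7; 0 -0.136 -0.175 0 -7.5")

```text
clock: 22.2
tcp_pos: [0.4797, 0.0269, 0.0804]
tcp_rot: [-2.161, -2.28, 0.001]
force: [0.0, -1.3, 0.6]
finger_gap: 0.0873
grip_force: 0.0
```

Request:
send_rows(increments="0 -0.026 -0.036 0 0; 0 -0.026 -0.036 0.02 0; 0 -0.026 -0.036 0.03 0; 0 -0.026 -0.036 0.03 0")

```text
clock: 22.6
tcp_pos: [0.4459, 0.0004, 0.0498]
tcp_rot: [-2.16, -2.278, 0.002]
force: [-0.4, 1.5, -0.2]
finger_gap: 0.0867
grip_force: 0.0
```

```bash
python3 go.py  0.4485 0.0065 -0.0268 3
```

```text
[0.4485, 0.0065, -0.0268, 3.0] [0.0059 0.0031 0.0766] 0.1
t 22.6 tcp [4.459e-01 4.000e-04 4.980e-02] j7 -0.03 gap 0.0867 F [-0.4  1.5 -0.2]
```

Request:
send_rows(increments="0 0.006 0.003 0.01 0; 0 0.006 0.003 0.03 0; 0 0.006 0.003 0.05 0; 0 0.006 0.003 0.07 0; 0 0.006 0.003 0.07 0")

```text
clock: 23.1
tcp_pos: [0.4479, 0.0078, -0.0212]
tcp_rot: [-2.155, -2.277, 0.002]
force: [0.4, -0.2, -0.1]
finger_gap: 0.0868
grip_force: 0.0
```

```bash
python3 go.py  0.4485 0.0065 -0.0268 3
```

```text
[0.4485, 0.0065, -0.0268, 3.0] [-0.0013  0.0005  0.0056] 0.1
t 23.1 tcp [ 0.4479  0.0078 -0.0212] j7 -0.16 gap 0.0868 F [ 0.4 -0.2 -0.1]
```

Request:
send_rows(increments="0.1 -0.001 0 0.004 0; 0.2 -0.001 0 0.0055 0; 0.3 -0.001 0 0.0055 0; 0.4 -0.001 0 0.0055 0; 0.5 -0.001 0 0.0055 0", newtons=25)

```text
clock: 23.6
tcp_pos: [0.4499, 0.0048, -0.0241]
tcp_rot: [2.162, 2.278, -0.0]
force: [-3.0, 0.3, 2.8]
finger_gap: 0.0552
grip_force: 1.6
```

Request:
send_rows(increments="0.5 0 0 0 0; 0.5 0 0 0 0; 0.5 0 0 0 0")

```text
clock: 23.9
tcp_pos: [0.4497, 0.0047, -0.0242]
tcp_rot: [2.162, 2.279, -0.001]
force: [-2.6, 0.2, 5.9]
finger_gap: 0.0536
grip_force: 25.0
```

```bash
python3 go.py  0.4485 0.0065 -0.0268 3 0.4685 -0.198 0.05 3
```

```text
[0.4485, 0.0065, -0.0268, 3.0] [ 0.0018 -0.0011  0.0026] 0.0
[0.4685, -0.198, 0.05, 3.0] [-0.2035  0.0082 -0.0741] 0.0
t 23.9 tcp [ 0.4497  0.0047 -0.0242] j7 -0.16 gap 0.0536 F [-2.6  0.2  5.9]
```

Request:
send_rows(increments="0.5 0 0 -0.02 0; 0.5 0 0 -0.05 0; 0.5 0 0 -0.08 0; 0.5 -0.02 0.001 -0.1 0; 0.5 -0.055 0.002 -0.1 0")

```text
clock: 24.4
tcp_pos: [0.4573, -0.0485, 0.0784]
tcp_rot: [2.153, 2.28, 0.005]
force: [0.2, 0.3, -3.0]
finger_gap: 0.0534
grip_force: 25.0
```

Request:
send_rows(increments="0.5 -0.04 0.0015 0 0; 0.5 -0.08 0.003 0 0; 0.5 -0.115 0.004 0 0; 0.5 -0.14 0.005 0 0; 0.5 -0.148 0.006 0.01 0")

```text
clock: 24.9
tcp_pos: [0.4687, -0.2013, 0.0656]
tcp_rot: [2.166, 2.272, -0.0]
force: [0.3, -1.2, -2.2]
finger_gap: 0.0535
grip_force: 25.0
```

Request:
send_rows(increments="0.5 0 0 0.02 0; 0.5 0 0 0.045 0; 0.5 0 0 0.07 0; 0.5 0 0 0.07 0; 0.5 0 0 0.07 0")

```text
clock: 25.4
tcp_pos: [0.468, -0.1961, -0.005]
tcp_rot: [-2.16, -2.279, -0.0]
force: [0.1, 0.0, -1.7]
finger_gap: 0.0535
grip_force: 25.0
```

```bash
python3 go.py  0.4685 -0.1998 -0.024 3
```

```text
[0.4685, -0.1998, -0.024, 3.0] [-0.0037  0.0003  0.019 ] 0.1
t 25.4 tcp [ 0.468  -0.1961 -0.005 ] j7 0.25 gap 0.0535 F [ 0.1  0.  -1.7]
```

Request:
send_rows(increments="0.5 -0.0035 0 0.006 0; 0.5 -0.0035 0 0.012 0; 0.5 -0.0035 0 0.016 0; 0.5 -0.0035 0 0.018 0; 0.5 -0.0035 0 0.018 0")

```text
clock: 25.9
tcp_pos: [0.4683, -0.2008, -0.0228]
tcp_rot: [-2.162, -2.279, 0.0]
force: [0.4, 0.5, -2.3]
finger_gap: 0.0535
grip_force: 25.0
```

Request:
send_rows(increments="0.5 0 0 0.0005 0; 0.5 0 0 0.001 0; 0.5 0 0 0.001 0")

```text
clock: 26.2
tcp_pos: [0.4686, -0.2009, -0.0235]
tcp_rot: [2.162, 2.279, -0.0]
force: [0.3, -0.4, -1.7]
finger_gap: 0.0538
grip_force: 25.0
```

Request:
send_rows(increments="0.5 0 0 0.0005 0; 0.5 0 0 0.001 0; 0.5 0 0 0.001 0")

```text
clock: 26.5
tcp_pos: [0.4687, -0.2009, -0.0241]
tcp_rot: [2.162, 2.279, -0.0]
force: [-2.1, 1.6, 2.9]
finger_gap: 0.0532
grip_force: 25.0
```

Contact. I'll release, rise, and head to the brake pad.

Request:
send_rows(increments="0.3 0 0 0 0; 0.2 0 0 0 0; 0 0 0 0 0; 0 0 0 0 0; 0 0 0 -0.01 0")

```text
clock: 27.0
tcp_pos: [0.4673, -0.2003, -0.0154]
tcp_rot: [-2.16, -2.277, 0.001]
force: [0.4, 0.8, 1.0]
finger_gap: 0.0832
grip_force: 0.0
```

Request:
send_rows(increments="0 0 0 -0.04 0; 0 0 0 -0.08 0; 0 0 0 -0.11 0; 0 0 0 -0.11 0")

```text
clock: 27.4
tcp_pos: [0.4721, -0.2022, 0.1008]
tcp_rot: [2.156, 2.272, 0.003]
force: [1.2, -0.8, 0.7]
finger_gap: 0.0868
grip_force: 0.0
```

```bash
python3 go.py  0.457 0.181 0.08 -8.5 ; python3 look.py top t2 0 0 640 400 1
```

```text
[0.457, 0.181, 0.08, -8.5] [0.3836 0.0049 0.0187] 11.5
t 27.4 tcp [ 0.4721 -0.2022  0.1008] j7 0.34 gap 0.0868 F [ 1.2 -0.8  0.7]
```

Request:
send_rows(increments="0 0.045 0 0 1; 0 0.092 0.001 0 3; 0 0.14 0.002 0 5; 0 0.188 0.002 0 7; 0 0.235 0.003 0 9")

```text
clock: 27.95
tcp_pos: [0.4577, 0.0357, 0.0945]
tcp_rot: [-2.336, -2.1, 0.002]
force: [0.4, 0.0, 0.2]
finger_gap: 0.0873
grip_force: 0.0
```

Request:
send_rows(increments="0 0.045 0 0 1; 0 0.09 0.001 0 1.5; 0 0.13 0.001 0 1.5; 0 0.145 0.002 0.02 1.5; 0 0.149 0.002 0.04 1.5")

```text
clock: 28.45
tcp_pos: [0.476, 0.1852, 0.0545]
tcp_rot: [-2.356, -2.076, -0.002]
force: [-0.9, 0.1, 1.2]
finger_gap: 0.0866
grip_force: 0.0
```

```bash
python3 go.py  0.457 0.1815 -0.029 -7.5
```

```text
[0.457, 0.1815, -0.029, -7.5] [-0.0062 -0.0184  0.0835] 0.3
t 28.45 tcp [0.476  0.1852 0.0545] j7 -0.73 gap 0.0866 F [-0.9  0.1  1.2]
```

Request:
send_rows(increments="0 -0.006 -0.018 0.01 0; 0 -0.006 -0.018 0.03 0; 0 -0.006 -0.018 0.05 0; 0 -0.006 -0.018 0.055 0; 0 -0.006 -0.018 0.055 0")

```text
clock: 28.95
tcp_pos: [0.4567, 0.1781, -0.0007]
tcp_rot: [-2.36, -2.071, 0.004]
force: [0.5, 0.2, 0.3]
finger_gap: 0.0867
grip_force: 0.0
```

```bash
python3 go.py  0.457 0.1815 -0.029 -7.5
```

```text
[0.457, 0.1815, -0.029, -7.5] [ 0.0034 -0.      0.0283] 0.0
t 28.95 tcp [ 0.4567  0.1781 -0.0007] j7 -0.78 gap 0.0867 F [0.5 0.2 0.3]
```

Request:
send_rows(increments="0 0.003 0 0.01 0; 0 0.003 0 0.02 0; 0.1 0.003 0 0.027 0; 0.1 0.003 0 0.028 0; 0.2 0.003 0 0.028 0")

```text
clock: 29.45
tcp_pos: [0.4583, 0.1813, -0.0279]
tcp_rot: [-2.361, -2.072, 0.001]
force: [0.5, -0.5, -1.1]
finger_gap: 0.0761
grip_force: 0.0
```

Request:
send_rows(increments="0.3 0 0 0 0; 0.4 0 0 0 0; 0.5 0 0 0 0; 0.6 0 0 0 0; 0.65 0 0 0 0", newtons=35)

```text
clock: 29.95
tcp_pos: [0.4584, 0.1812, -0.0275]
tcp_rot: [2.362, 2.071, -0.0]
force: [0.2, -0.1, 0.8]
finger_gap: 0.0395
grip_force: 35.0
```

Request:
send_rows(increments="0.65 0 0 0 0; 0.65 0 0 0 0; 0.65 0 0 0 0")

```text
clock: 30.25
tcp_pos: [0.4584, 0.1813, -0.0275]
tcp_rot: [2.362, 2.072, -0.0]
force: [-0.8, -0.7, 3.0]
finger_gap: 0.0392
grip_force: 35.0
```

```bash
python3 go.py  0.457 0.1815 -0.029 -7.5 0.447 0.0065 0.05 3
```

```text
[0.457, 0.1815, -0.029, -7.5] [ 0.0001 -0.0014  0.0015] 0.0
[0.447, 0.0065, 0.05, 3.0] [-0.1748  0.0115 -0.0775] -10.5
t 30.25 tcp [ 0.4584  0.1813 -0.0275] j7 -0.83 gap 0.0392 F [-0.8 -0.7  3. ]
```

Request:
send_rows(increments="0.65 0 0 -0.015 0; 0.65 0 0 -0.04 0; 0.65 0 0 -0.065 0; 0.65 -0.02 0.001 -0.077 -2; 0.65 -0.055 0.003 -0.077 -4")

```text
clock: 30.75
tcp_pos: [0.456, 0.1293, 0.0522]
tcp_rot: [2.279, 2.159, 0.008]
force: [0.4, -0.9, -2.2]
finger_gap: 0.0393
grip_force: 35.0
```

Request:
send_rows(increments="0.65 -0.04 0.005 0 -2; 0.65 -0.08 0.012 0 -4; 0.65 -0.11 0.017 0 -6.5; 0.65 -0.12 0.018 0.01 -6.5; 0.65 -0.12 0.018 0.02 -6.5")

```text
clock: 31.25
tcp_pos: [0.4651, 0.004, 0.0293]
tcp_rot: [2.166, 2.274, -0.0]
force: [-0.9, 0.8, -2.9]
finger_gap: 0.0393
grip_force: 35.0
```

```bash
python3 go.py  0.447 0.0065 -0.027 3
```

```text
[0.447, 0.0065, -0.027, 3.0] [ 0.0034 -0.018   0.0563] -0.2
t 31.25 tcp [0.4651 0.004  0.0293] j7 -0.12 gap 0.0393 F [-0.9  0.8 -2.9]
```

Request:
send_rows(increments="0.65 0.003 -0.018 0.015 0; 0.65 0.003 -0.018 0.03 0; 0.65 0.003 -0.018 0.045 0; 0.65 0.003 -0.018 0.05 0; 0.65 0.003 -0.018 0.05 0")

```text
clock: 31.75
tcp_pos: [0.4457, 0.0095, -0.0214]
tcp_rot: [-2.158, -2.28, 0.001]
force: [-0.9, -0.3, -2.2]
finger_gap: 0.0394
grip_force: 35.0
```

Request:
send_rows(increments="0.65 0 0 0.001 0; 0.65 0 0 0.002 0; 0.65 0 0 0.004 0; 0.65 0 0 0.004 0")

```text
clock: 32.15
tcp_pos: [0.4469, 0.0075, -0.0245]
tcp_rot: [2.162, 2.279, -0.0]
force: [-0.0, -0.3, -1.3]
finger_gap: 0.0393
grip_force: 35.0
```

```bash
python3 go.py  0.447 0.0065 -0.027 3
```

```text
[0.447, 0.0065, -0.027, 3.0] [-0.001   0.      0.0025] -0.0
t 32.15 tcp [ 0.4469  0.0075 -0.0245] j7 -0.19 gap 0.0393 F [-0.  -0.3 -1.3]
```

Request:
send_rows(increments="0.65 -0.001 0 0.001 0; 0.65 -0.001 0 0.002 0; 0.65 -0.001 0 0.002 0")

```text
clock: 32.45
tcp_pos: [0.4467, 0.0064, -0.0267]
tcp_rot: [-2.163, -2.279, 0.0]
force: [-0.4, 0.1, -2.6]
finger_gap: 0.0392
grip_force: 35.0
```

Request:
send_rows(increments="0.65 0 0 0.0005 0; 0.65 0 0 0.001 0; 0.65 0 0 0.001 0")

```text
clock: 32.75
tcp_pos: [0.4469, 0.0065, -0.0275]
tcp_rot: [2.162, 2.279, -0.0]
force: [0.2, -0.5, -0.6]
finger_gap: 0.039
grip_force: 35.0
```

Request:
send_rows(increments="0.65 0 0 0.0005 0; 0.65 0 0 0.0005 0; 0.5 0 0 0.0005 0; 0.4 0 0 0.0005 0; 0.2 0 0 0 0")

```text
clock: 33.25
tcp_pos: [0.447, 0.0066, -0.0276]
tcp_rot: [2.162, 2.279, 0.0]
force: [-1.1, 0.7, 0.2]
finger_gap: 0.0523
grip_force: 0.0
```

Request:
send_rows(increments="0.1 0 0 0 0; 0 0 0 -0.02 0; 0 0 0 -0.05 0; 0 0 0 -0.09 0; 0 0 0 -0.1 0")

```text
clock: 33.75
tcp_pos: [0.4496, 0.0066, 0.0759]
tcp_rot: [2.158, 2.275, 0.005]
force: [-0.2, 0.4, -0.5]
finger_gap: 0.0853
grip_force: 0.0
```

```bash
python3 go.py  0.637 -0.159 0.05 5.8
python3 - <<'E'
from h import *
import pickle
t=pickle.load(open('t2.pkl','rb')); im=t['img']
q=w2px(t,[.637,-.159,.022]); print(q)
c=im[int(q[1])-22:int(q[1])+23,int(q[0])-22:int(q[0])+23,::-1]; cv2.imwrite('pics/x.png',c); print(c.mean())
E
```

```text
[0.637, -0.159, 0.05, 5.8] [-0.1752  0.1782  0.0273] -2.8
t 33.75 tcp [0.4496 0.0066 0.0759] j7 -0.02 gap 0.0853 F [-0.2  0.4 -0.5]
[334.49502188 134.77405247]
144.25662551440328
```

Request:
send_rows(increments="0 -0.032 0.033 0 -1; 0 -0.065 0.066 0 -2; 0 -0.098 0.099 0 -2.8; 0 -0.13 0.132 0 -2.8; 0 -0.163 0.165 0 -2.8")

```text
clock: 34.25
tcp_pos: [0.621, -0.149, 0.0711]
tcp_rot: [-2.106, -2.33, 0.001]
force: [0.0, 0.6, 1.1]
finger_gap: 0.0872
grip_force: 0.0
```

Request:
send_rows(increments="0 -0.012 0.013 0 0; 0 -0.012 0.013 0.02 0; 0 -0.012 0.013 0.04 0; 0 -0.012 0.013 0.05 0")

```text
clock: 34.65
tcp_pos: [0.6327, -0.158, 0.0194]
tcp_rot: [-2.104, -2.328, 0.003]
force: [-1.4, -0.4, -0.3]
finger_gap: 0.087
grip_force: 0.0
```

```bash
python3 go.py  0.637 -0.159 -0.028 5.8
```

```text
[0.637, -0.159, -0.028, 5.8] [-0.0015  0.0044  0.0474] 0.0
t 34.65 tcp [ 0.6327 -0.158   0.0194] j7 0.02 gap 0.087 F [-1.4 -0.4 -0.3]
```

Request:
send_rows(increments="0 -0.0015 0.0045 0.01 0; 0 -0.0015 0.0045 0.02 0; 0 -0.0015 0.0045 0.035 0; 0 -0.0015 0.0045 0.042 0; 0 -0.0015 0.0045 0.042 0")

```text
clock: 35.15
tcp_pos: [0.6378, -0.159, -0.0211]
tcp_rot: [-2.104, -2.33, 0.002]
force: [0.2, 0.3, -0.1]
finger_gap: 0.0869
grip_force: 0.0
```

```bash
python3 go.py  0.637 -0.159 -0.028 5.8
```

```text
[0.637, -0.159, -0.028, 5.8] [ 0.0001 -0.0008  0.0069] 0.0
t 35.15 tcp [ 0.6378 -0.159  -0.0211] j7 0.0 gap 0.0869 F [ 0.2  0.3 -0.1]
```

Request:
send_rows(increments="0 0 0 0.004 0; 0 0 0 0.006 0; 0.1 0 0 0.006 0; 0.2 0 0 0.006 0; 0.3 0 0 0.006 0", newtons=30)

```text
clock: 35.65
tcp_pos: [0.6392, -0.1593, -0.0253]
tcp_rot: [2.106, 2.331, 0.0]
force: [0.0, 1.0, -0.5]
finger_gap: 0.0704
grip_force: 0.0
```

Request:
send_rows(increments="0.4 0 0 0 0; 0.4 0 0 0 0; 0.4 0 0 0 0; 0.4 0 0 0 0")

```text
clock: 36.05
tcp_pos: [0.6389, -0.1593, -0.0253]
tcp_rot: [2.106, 2.331, -0.0]
force: [-1.9, 0.0, 2.7]
finger_gap: 0.0609
grip_force: 30.0
```

```bash
python3 go.py  0.637 -0.159 -0.028 5.8 0.4579 0.1817 0.05 2.9
```

```text
[0.637, -0.159, -0.028, 5.8] [ 0.0005 -0.0019  0.0027] 0.0
[0.4579, 0.1817, 0.05, 2.9] [ 0.3575 -0.1456 -0.0754] 2.9
t 36.05 tcp [ 0.6389 -0.1593 -0.0253] j7 -0.0 gap 0.0609 F [-1.9  0.   2.7]
```

Request:
send_rows(increments="0.4 0 0 -0.015 0; 0.4 0 0 -0.04 0; 0.4 0 0 -0.065 0; 0.4 0.02 -0.008 -0.075 0; 0.4 0.055 -0.022 -0.075 0")

```text
clock: 36.55
tcp_pos: [0.614, -0.1095, 0.0522]
tcp_rot: [2.108, 2.322, 0.004]
force: [0.3, 0.9, -1.2]
finger_gap: 0.061
grip_force: 30.0
```

Request:
send_rows(increments="0.4 0.04 -0.016 0 0.5; 0.4 0.08 -0.032 0 1; 0.4 0.12 -0.048 0 1.5; 0.4 0.16 -0.064 0 2; 0.4 0.2 -0.08 0 3")

```text
clock: 37.05
tcp_pos: [0.5109, 0.0857, 0.0501]
tcp_rot: [2.166, 2.274, 0.001]
force: [0.4, 0.7, -1.5]
finger_gap: 0.0612
grip_force: 30.0
```

```bash
python3 go.py  0.4579 0.1817 0.05 2.9
```

```text
[0.4579, 0.1817, 0.05, 2.9] [ 0.0984 -0.0482 -0.    ] -0.1
t 37.05 tcp [0.5109 0.0857 0.0501] j7 -0.36 gap 0.0612 F [ 0.4  0.7 -1.5]
```

Request:
send_rows(increments="0.4 0.04 -0.02 0 0; 0.4 0.075 -0.037 0 0; 0.4 0.095 -0.047 0 0; 0.4 0.098 -0.048 0.015 0; 0.4 0.098 -0.048 0.03 0")

```text
clock: 37.55
tcp_pos: [0.4595, 0.1798, 0.0192]
tcp_rot: [2.163, 2.275, 0.001]
force: [-0.1, -1.2, -2.0]
finger_gap: 0.0609
grip_force: 30.0
```

Request:
send_rows(increments="0.4 0 0 0.015 0; 0.4 0 0 0.03 0; 0.4 0 0 0.035 0; 0.4 0 0 0.035 0")

```text
clock: 37.95
tcp_pos: [0.4581, 0.179, -0.017]
tcp_rot: [-2.166, -2.273, 0.003]
force: [0.7, 1.7, -2.2]
finger_gap: 0.0613
grip_force: 30.0
```

```bash
python3 go.py  0.4579 0.1817 -0.024 2.9
```

```text
[0.4579, 0.1817, -0.024, 2.9] [ 0.0027 -0.      0.007 ] -0.1
t 37.95 tcp [ 0.4581  0.179  -0.017 ] j7 -0.64 gap 0.0613 F [ 0.7  1.7 -2.2]
```

Request:
send_rows(increments="0.4 0.0025 0 0.003 0; 0.4 0.0025 0 0.006 0; 0.4 0.0025 0 0.007 0; 0.4 0.0025 0 0.0075 0; 0.4 0.0025 0 0.0075 0")

```text
clock: 38.45
tcp_pos: [0.4589, 0.1822, -0.023]
tcp_rot: [2.166, 2.275, 0.0]
force: [-0.2, 0.0, -2.0]
finger_gap: 0.0617
grip_force: 30.0
```

Request:
send_rows(increments="0.4 0 0 0.0005 0; 0.4 0 0 0.001 0; 0.4 0 0 0.001 0")

```text
clock: 38.75
tcp_pos: [0.4588, 0.1821, -0.0241]
tcp_rot: [2.166, 2.275, -0.0]
force: [-0.0, 1.4, -1.4]
finger_gap: 0.0612
grip_force: 30.0
```

Request:
send_rows(increments="0.4 0 0 0.0005 0; 0.4 0 0 0.001 0; 0.4 0 0 0.001 0")

```text
clock: 39.05
tcp_pos: [0.4587, 0.1821, -0.0252]
tcp_rot: [2.166, 2.275, -0.0]
force: [-0.4, -0.1, -1.9]
finger_gap: 0.0609
grip_force: 30.0
```

Request:
send_rows(increments="0.4 0 0 0.0005 0; 0.4 0 0 0.0005 0; 0.4 0 0 0.0005 0")

```text
clock: 39.35
tcp_pos: [0.4588, 0.1822, -0.0254]
tcp_rot: [2.166, 2.275, -0.0]
force: [-0.9, -0.2, 1.8]
finger_gap: 0.0613
grip_force: 30.0
```

Request:
send_rows(increments="0.25 0 0 0 0; 0.15 0 0 0 0; 0 0 0 0 0; 0 0 0 0 0; 0 0 0 -0.015 0")

```text
clock: 39.85
tcp_pos: [0.4571, 0.1816, -0.0116]
tcp_rot: [-2.164, -2.274, 0.005]
force: [0.4, 0.6, 0.4]
finger_gap: 0.085
grip_force: 0.0
```

Request:
send_rows(increments="0 0 0 -0.04 0; 0 0 0 -0.07 0; 0 0 0 -0.08 0; 0 0 0 -0.08 0")

```text
clock: 40.25
tcp_pos: [0.4603, 0.1825, 0.0713]
tcp_rot: [2.164, 2.273, 0.004]
force: [-0.4, -0.7, -1.0]
finger_gap: 0.0871
grip_force: 0.0
```

```bash
python3 go.py  0.447 0.0065 0.05 3
```

```text
[0.447, 0.0065, 0.05, 3.0] [-0.1751 -0.022   0.0213] -0.2
t 40.25 tcp [0.4603 0.1825 0.0713] j7 -0.52 gap 0.0871 F [-0.4 -0.7 -1. ]
```

Next I'll pick up the pad from the plain tray.

Request:
send_rows(increments="0 -0.045 -0.006 0 0; 0 -0.09 -0.012 0 0; 0 -0.135 -0.017 0 0; 0 -0.165 -0.021 0 0; 0 -0.175 -0.022 0.02 0")

```text
clock: 40.75
tcp_pos: [0.4459, 0.0017, 0.0497]
tcp_rot: [2.171, 2.266, -0.001]
force: [-0.4, 1.6, -0.5]
finger_gap: 0.0871
grip_force: 0.0
```

Request:
send_rows(increments="0 0 0 0.02 0; 0 0 0 0.04 0; 0 0 0 0.05 0; 0 0 0 0.05 0")

```text
clock: 41.15
tcp_pos: [0.4432, 0.0067, -0.0025]
tcp_rot: [-2.163, -2.273, 0.003]
force: [-0.3, -0.3, 0.4]
finger_gap: 0.0868
grip_force: 0.0
```

```bash
python3 go.py  0.447 0.0065 -0.0275 3
```

```text
[0.447, 0.0065, -0.0275, 3.0] [-0.0005  0.0039  0.025 ] -0.2
t 41.15 tcp [ 0.4432  0.0067 -0.0025] j7 -0.14 gap 0.0868 F [-0.3 -0.3  0.4]
```

Request:
send_rows(increments="0 0 0.004 0.01 0; 0 0 0.004 0.02 0; 0 0 0.004 0.024 0; 0.1 0 0.004 0.025 0; 0.2 0 0.004 0.025 0")

```text
clock: 41.65
tcp_pos: [0.4493, 0.0066, -0.0255]
tcp_rot: [2.166, 2.276, -0.0]
force: [-0.1, -0.4, -0.7]
finger_gap: 0.0779
grip_force: 0.0
```

Request:
send_rows(increments="0.35 0 0 0 0; 0.45 0 0 0 0; 0.55 0 0 0 0; 0.65 0 0 0 0; 0.65 0 0 0 0", newtons=35)

```text
clock: 42.15
tcp_pos: [0.4487, 0.0064, -0.0256]
tcp_rot: [-2.166, -2.275, 0.002]
force: [-0.2, 0.3, 0.4]
finger_gap: 0.0393
grip_force: 35.1
```

Request:
send_rows(increments="0.65 0 0 0 0; 0.65 0 0 0 0")

```text
clock: 42.35
tcp_pos: [0.4487, 0.0064, -0.0257]
tcp_rot: [-2.166, -2.275, 0.002]
force: [-2.8, -0.3, 3.7]
finger_gap: 0.0396
grip_force: 35.0
```

```bash
python3 go.py  0.6375 -0.1635 0.05 5.8
```

```text
[0.6375, -0.1635, 0.05, 5.8] [-0.1789  0.1801 -0.0759] -3.0
t 42.35 tcp [ 0.4487  0.0064 -0.0257] j7 -0.19 gap 0.0396 F [-2.8 -0.3  3.7]
```

Request:
send_rows(increments="0.65 0 0 -0.015 0; 0.65 0 0 -0.04 0; 0.65 0 0 -0.07 0; 0.65 -0.015 0.015 -0.08 0; 0.65 -0.04 0.04 -0.08 -1")

```text
clock: 42.85
tcp_pos: [0.4928, -0.031, 0.0565]
tcp_rot: [2.139, 2.294, 0.001]
force: [0.8, 0.4, -1.7]
finger_gap: 0.0389
grip_force: 35.0
```

Request:
send_rows(increments="0.65 -0.03 0.03 0 -0.5; 0.65 -0.06 0.06 0 -1; 0.65 -0.09 0.09 0 -1.5; 0.65 -0.12 0.12 0 -2; 0.65 -0.135 0.135 0 -2")

```text
clock: 43.35
tcp_pos: [0.637, -0.1613, 0.053]
tcp_rot: [2.11, 2.326, 0.0]
force: [0.1, 0.7, -2.0]
finger_gap: 0.0394
grip_force: 35.0
```

```bash
python3 go.py  0.6375 -0.1635 -0.024 5.8
```

```text
[0.6375, -0.1635, -0.024, 5.8] [-0.0021  0.0002  0.077 ] -0.2
t 43.35 tcp [ 0.637  -0.1613  0.053 ] j7 0.05 gap 0.0394 F [ 0.1  0.7 -2. ]
```

Request:
send_rows(increments="0.65 -0.002 0 0.02 0; 0.65 -0.002 0 0.04 0; 0.65 -0.002 0 0.06 0; 0.65 -0.002 0 0.07 0; 0.65 -0.002 0 0.07 0")

```text
clock: 43.85
tcp_pos: [0.6336, -0.159, -0.0178]
tcp_rot: [-2.104, -2.329, 0.002]
force: [-0.3, 1.1, -2.1]
finger_gap: 0.0392
grip_force: 35.0
```

```bash
python3 go.py  0.6375 -0.1635 -0.0245 5.8
```

```text
[0.6375, -0.1635, -0.0245, 5.8] [-0.0049  0.0034  0.0067] 0.0
t 43.85 tcp [ 0.6336 -0.159  -0.0178] j7 0.01 gap 0.0392 F [-0.3  1.1 -2.1]
```

Request:
send_rows(increments="0.65 -0.0045 0.003 0.003 0; 0.65 -0.0045 0.003 0.006 0; 0.65 -0.0045 0.003 0.0065 0; 0.65 -0.0045 0.003 0.0065 0; 0.65 -0.0045 0.003 0.0065 0")

```text
clock: 44.35
tcp_pos: [0.6389, -0.1633, -0.0216]
tcp_rot: [2.105, 2.331, 0.0]
force: [1.1, -0.1, -2.1]
finger_gap: 0.039
grip_force: 35.0
```

Request:
send_rows(increments="0.65 0 0 0.0005 0; 0.65 0 0 0.001 0; 0.65 0 0 0.001 0")

```text
clock: 44.65
tcp_pos: [0.6386, -0.1633, -0.0231]
tcp_rot: [2.106, 2.331, -0.0]
force: [-0.1, 0.7, -2.9]
finger_gap: 0.0386
grip_force: 35.0
```

Request:
send_rows(increments="0.65 0 0 0.0005 0; 0.65 0 0 0.0005 0; 0.65 0 0 0.0005 0")

```text
clock: 44.95
tcp_pos: [0.6386, -0.1634, -0.0236]
tcp_rot: [2.106, 2.331, -0.0]
force: [-0.4, -0.0, -1.9]
finger_gap: 0.0394
grip_force: 35.0
```

Request:
send_rows(increments="0.65 0 0 0.0007 0; 0.65 0 0 0.0015 0; 0.65 0 0 0.0015 0")

```text
clock: 45.25
tcp_pos: [0.6385, -0.1634, -0.0253]
tcp_rot: [-2.106, -2.331, 0.0]
force: [1.0, 0.1, -3.0]
finger_gap: 0.039
grip_force: 35.0
```

Request:
send_rows(increments="0.65 0 0 0.0005 0; 0.65 0 0 0.001 0; 0.65 0 0 0.001 0")

```text
clock: 45.55
tcp_pos: [0.6387, -0.1634, -0.0256]
tcp_rot: [2.106, 2.331, -0.001]
force: [-2.4, -0.5, 3.1]
finger_gap: 0.0393
grip_force: 35.0
```

Request:
send_rows(increments="0.5 0 0 0 0; 0.4 0 0 0 0; 0.2 0 0 0 0; 0 0 0 0 0; 0 0 0 -0.015 0")

```text
clock: 46.05
tcp_pos: [0.6367, -0.1631, -0.0128]
tcp_rot: [-2.103, -2.328, 0.003]
force: [-1.2, 0.1, 0.5]
finger_gap: 0.0675
grip_force: 0.0
```

Request:
send_rows(increments="0 0 0 -0.04 0; 0 0 0 -0.08 0; 0 0 0 -0.12 0; 0 0 0 -0.16 0; 0 0 0 -0.2 0")

```text
clock: 46.55
tcp_pos: [0.6387, -0.1631, 0.192]
tcp_rot: [2.104, 2.331, 0.001]
force: [1.4, -0.9, 0.2]
finger_gap: 0.0867
grip_force: 0.0
```

Request:
send_rows(increments="0 0.045 0 0 0; 0 0.09 0 0 0; 0 0.13 0 0 0; 0 0.16 0 0 0; 0 0.165 0 0 0")

```text
clock: 47.05
tcp_pos: [0.6213, 0.0074, 0.1908]
tcp_rot: [2.096, 2.34, 0.004]
force: [0.5, 0.1, 1.8]
finger_gap: 0.0869
grip_force: 0.0
```

```bash
python3 look.py top t3 170 90 200 150 4; python3 look.py side s4 150 150 200 180 3
```

```text
(no output)
```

View pics/t3.png

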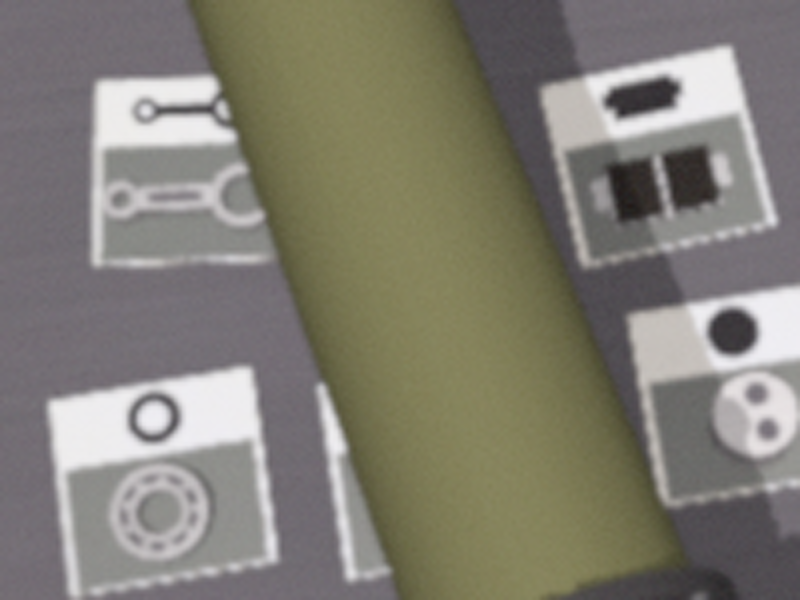

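All four parts are on their own trays. In the crop, the bearing is at (160,511), the pad at (664,183), the piston crown at (755,415), and the rod rings at (122,199) and (243,197). I'll check the offsets.

```bash
python3 - <<'E'
from h import *
import pickle
d=pickle.load(open('t3.pkl','rb'))
W=lambda u,v,z:px2w(d,170+(u+.5)/4-.5,90+(v+.5)/4-.5,z)[:2]
T={'bearing':(.4579,.1817),'pad':(.6375,-.1635),'piston':(.4685,-.198),'rod':(.6666,.1492)}
s=W(122,199,.02);b=W(243,197,.02)
P={'bearing':W(160,511,.022),'pad':W(664,183,.02),'piston':W(755,415,.052),'rod':b+(s-b)*35.5/80}
for n in T: print(n,P[n].round(4),'err mm',((P[n]-T[n])*1000).round(1))
v=s-b; print('rod yaw',np.degrees(np.arctan2(v[1],v[0]))-90,np.linalg.norm(v))
o=bot.get_obs(); print(o['clock'],o['force'])
E
```

```text
bearing [0.4571 0.1817] err mm [-0.8 -0. ]
pad [ 0.6357 -0.1618] err mm [-1.8  1.7]
piston [ 0.4661 -0.1974] err mm [-2.4  0.6]
rod [0.6636 0.1487] err mm [-3.  -0.5]
rod yaw -5.99588986059122 0.07923337877928766
47.15 [-0.15625828 -0.79407516 -0.05072077]
```

All four are within 3 mm of their mat centres, the rod is aligned, and the gripper is clear. Handing in.

```bash
python3 -c "
from workcell import bot
print(bot.job_done())"
```

```text
the job is handed in; nothing more can be done
None
```

I moved all four parts to the trays with their pictures and handed the job in at about 47 s; my last top-camera check put each one within about 4 mm of its mat centre, but the hand-in returned no verdict.

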